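# Make up the straw-inlay press

### The job

On the craft table, first push the press base square and flush into the fence corner so that its edge presses the switch lever. Then lower every striped plywood board that is there over the four posts, in any order, each lying flat on the one below, put the white cover plate over the posts on top of them, and finally stand the brass weight upright on the middle of the cover. The base must still be flush with the switch pressed when you are done; do not disturb the other things on the table.

Things in the scene. Friction and masses are not known exactly. Their poses are not given: they have to be found in the camera images.
- jig: fixed aluminium fence corner screwed to the table (may stand turned by some degrees). Origin: the inner corner where the two fence faces meet, on the table; the far fence's face is the plane x=0 of its frame (length 170 mm along y, with a gap for the switch lever), the left fence's face is the plane y=0 (150 mm long); the room for the press base lies at -x, -y. Fences are 12 mm high and 22 mm thick; a black switch housing 16 mm high stands behind the gap in the far fence.
- home (a point): point on the table in the fence corner where the press base's origin lies when the base is flush against both fences; at (-45, -85) mm in the corner's frame, axes as the corner's
- lever (a joint): hinged switch lever with a red roller in the far fence's gap: 0 = free, roller standing 16 mm out from the fence face; grows to about 0.37 rad when the base lies flush against the far fence; above 0.29 = switch pressed (the base within about 3 mm of flush). Light spring, under 1 N at the roller; the base's friction holds it.
- lever_tip (a point): centre of the lever's red roller (8 mm diameter), 6.5 mm above the table
- base: loose press base: light wooden slab 90 mm (its x) by 170 mm (its y) by 15 mm high, about 0.5 kg, with four upright steel posts of 8 mm diameter at (+-17, +-55) mm in its x, y; the posts rise 52 mm above the slab (tops 67 mm above the table), the last 8 mm tapering to 3 mm. Origin: centre of the underside. It starts a few centimetres short of both fences and turned a little, roughly the same way round as in the corner.
- cover: white cover plate with a green stripe, 140 x 60 x 12 mm, about 0.13 kg, four vertical 12 mm through-holes at (+-55, +-17) mm from its centre in its own x, y (its long side is x, short side y); origin at the centre of its underside, z up
- weight: brass press weight, about 0.35 kg: round foot 44 mm in diameter and 22 mm high, neck 20 mm, knob 26 mm in diameter from 37 to 52 mm above its underside; origin at the centre of its underside
- board1: plywood press board with coloured straw stripes on top (yellow), 140 x 60 x 8 mm, 60 g, four vertical 12 mm through-holes at (+-55, +-17) mm from its centre in its own x, y (its long side is x, short side y); origin at the centre of its underside, z up. Not every board is there each time.
- board2: plywood press board with coloured straw stripes on top (yellow and red), 140 x 60 x 8 mm, 60 g, four vertical 12 mm through-holes at (+-55, +-17) mm from its centre in its own x, y (its long side is x, short side y); origin at the centre of its underside, z up. Not every board is there each time.
- board3: plywood press board with coloured straw stripes on top (yellow and blue), 140 x 60 x 8 mm, 60 g, four vertical 12 mm through-holes at (+-55, +-17) mm from its centre in its own x, y (its long side is x, short side y); origin at the centre of its underside, z up. Not every board is there each time.
- board4: plywood press board with coloured straw stripes on top (yellow and green), 140 x 60 x 8 mm, 60 g, four vertical 12 mm through-holes at (+-55, +-17) mm from its centre in its own x, y (its long side is x, short side y); origin at the centre of its underside, z up. Not every board is there each time.
- spool: bystander: yellow thread spool, 34 mm diameter, 45 mm high, standing; origin at its underside
- glue: bystander: white glue bottle, 44 mm diameter, 110 mm high, standing; origin at its underside
- mug: bystander: blue mug, 76 mm diameter, 90 mm high; origin at its underside
- pen: bystander: blue pen lying, 130 mm long; origin at its underside
- scissors: bystander: scissors with blue handles lying flat, about 160 mm long; origin at its underside
- star: bystander: flat six-armed straw star, 70 mm across; origin at its underside

How it is judged:
On the way, in this order (a step that is already met when the one before it is completed fails the run):
1. the base lies flush in the fence corner and presses the switch lever (x of base in the frame of home between -0.0035 and 0.0035 m and y of base in the frame of home between -0.0035 and 0.0035 m and angle between the x axis of base and the x axis of jig, either way round below 0.03 rad and angle between base's own z axis and vertical below 0.03 rad and value of joint lever above 0.29 rad), for 0.2 s.
2. all the boards lie over the posts (horizontal distance between each of board1, board2, board3, board4 and base below 0.005 m and angle between the x axis of each of board1, board2, board3, board4 and the y axis of base, either way round below 0.07 rad and angle between each of board1, board2, board3, board4's own z axis and vertical below 0.05 rad and z of board1 in the frame of base between 0.012 and 0.042 m and z of board2 in the frame of base between 0.012 and 0.042 m and z of board3 in the frame of base between 0.012 and 0.042 m and z of board4 in the frame of base between 0.012 and 0.042 m), for 0.2 s.
3. the cover lies over the posts on the boards (horizontal distance between cover and base below 0.005 m and angle between the x axis of cover and the y axis of base, either way round below 0.07 rad and angle between cover's own z axis and vertical below 0.05 rad and z of cover in the frame of base between 0.012 and 0.05 m and z of cover in the frame of board1 above 0.006 m and z of cover in the frame of board2 above 0.006 m and z of cover in the frame of board3 above 0.006 m and z of cover in the frame of board4 above 0.006 m and (contact force between cover and board1 above 0.15 N or contact force between cover and board2 above 0.15 N or contact force between cover and board3 above 0.15 N or contact force between cover and board4 above 0.15 N)), for 0.2 s.
4. the weight stands on the cover (horizontal distance between weight and cover below 0.015 m and z of weight in the frame of cover between 0.01 and 0.015 m and angle between weight's own z axis and vertical below 0.05 rad and contact force between weight and cover above 0.8 N), for 0.2 s.
At the end, for the whole second after the job is handed in: Base within 3.5 mm of flush and 0.03 rad of square, lever above 0.29; every board present threaded on the posts, flat (0.05 rad), within 5 mm of the base centre; the cover likewise, resting on the top board; the weight upright within 15 mm of the cover's middle; all released, at rest (all of step 1 and all of step 2 and all of step 3 and all of step 4 and linear speed of each of board1, board2, board3, board4, base, cover, weight below 0.02 m/s); the robot touches nothing.
It fails at once if the thread spool or the glue bottle or the mug is knocked away or over (distance of any of spool, glue, mug from where it was at the start of the episode above 0.05 m or angle between any of spool, glue, mug's own z axis and vertical above 0.6 rad).
It fails at once if the pen or the scissors or the straw star is knocked away or over (distance of any of pen, scissors, star from where it was at the start of the episode above 0.05 m).
Of board1, board2, board3, board4 only 2 to 4 are there at a start; the rules pass over those that are not, and their reading is None.
At some moment in a run one of board1, board2, board3, board4, cover, weight may be knocked a few centimetres aside while the robot is not near it.
Once in a run the grip may slacken for a moment while it holds something.
It also fails if it takes over 210 s, if anything falls off the work surface, if the arm or the gripper's body presses on something with over 40 N, if the wrist force passes 120 N, or if a joint passes its speed limit or range.

### The arm

A 6-joint arm with a two-finger parallel gripper is mounted at the origin on the work surface. World frame = base frame: x ahead of the robot, y to its left, z up, the work surface at z = 0. Lengths are in m, angles in rad, forces in N, time in s.
With the tool pointing down it reaches from about 0.3 to 0.775 m from the base axis. Payload 14.6 kg.
Tool frame: the origin (TCP) lies midway between the tips of the shut fingers; the grasp point (between the pads) lies 19 mm behind it; z points along the fingers, y is the direction in which the jaws open and shut (so a half turn about z gives the same grasp; the last joint's range is limited). The gripper opens to 94 mm and grips with 3 to 60 N. Pads are 16 mm wide; open, the fingers measure 119 mm over their backs; the gripper's body (75 mm by 177 mm) begins 78 mm behind the grasp point.
Start: joints at [-1.171, 0.3, 1.521, -0, 1.321, -0.067], TCP at [0.248, -0.491, 0.171] pointing down, gripper open.
Joint ranges: [-3.03, 3.03], [-0.79, 2.21], [0.23, 2.52], [-1.04, 4.18], [0, 3.07], [-2.55, 2.55]. Speed limits (rad/s): [2.22, 2.22, 2.57, 3.14, 3.14, 3.14].

### API

Orientations are given as [roll, pitch, yaw] about the fixed x, y, z axes, in that order (R = Rz(yaw) Ry(pitch) Rx(roll)).
In Python, from station import readout, imaging, job gives the robot as it stands.
- The arm moves only by the tool arm_command, never from a script. Its argument "increments" is a list of rows, each an object with "gripper": the opening, from 0 (shut) to 1 (fully open); "slide": the shift along the world's x, y, z in m, a list of three; "yaw": the turn about the world's z in rad. A call has 1 to 8 rows; each row is the pose to reach, as a shift and turn from the pose commanded when the call began; what a row does not reach only later rows make up. A row lasts 1/8 s, in which the tool goes at most 62.5 mm and 10.7 degrees, less where a joint would pass 70% of its speed; a pose out of reach is approached as far as the arm can. A call with a gripper value outside its range is refused whole. The fingers move at their own pace and stop on an object; "grip_force" is the grip in N (left out, the last holds). Time passes only in rows, so rows that repeat a pose let the fingers close. It gives the time, the measured TCP pose, the force and the opening at its end, in the units of the state.
- readout.get_obs(): the state, without advancing time (a new reading comes with each control period).
- imaging.camera(name): name is "scene" or "side" or "wrist"; returns a dict with "color" (400x640x3 uint8, red, green, blue), "mtx" (3x3 intrinsics, pixels), "rvec" (rotation vector, rad) and "tvec" (3), from world to camera coordinates, as OpenCV has them. Camera axes: x right, y down, z forward; pixel columns grow to the right and rows downward; lengths in m; the calibration is good to about 2 mm. A picture is of the moment at which its call begins. There is no depth.
- job.hand_in(): hands the job in, once; it reports no verdict.
The state is a dict: "time_s": time; "qpos": joint angles; "joint_vel": joint speeds; "tau": joint torques, N m; "ee_pos": TCP position; "eef_rot": TCP orientation; "force": force on the tool from outside, world axes, zero at the start; "moment": the same for the moment, N m; "grip_width": finger opening in m.
Only numpy, scipy, OpenCV 4.12 (cv2) and the standard library are available. Lean on these libraries where they do the work, as an engineer would, in place of code of your own. Each camera call takes 0.05 s, during which the arm holds its last target. There are 200 camera calls.

## Working session

There is one attempt and no reset: what is moved stays moved. The work goes in short steps, Python scripts to look and compute and a tool call to move; the robot and the scene stay as the last step left them, time stands still between calls to the robot, and variables do not carry over. Pictures are saved under pics/ and viewed, about 12 in all and at most 16, crops included, and the job is handed in when it is done.

Besides the shell and the picture viewer there is one more tool, called in YAML: its name, and indented under it one key for each argument. arm_command: Moves the arm, as the interface text tells. Its arguments: {"type":"object","properties":{"increments":{"type":"array","items":{"type":"object","properties":{"gripper":{"type":"number"},"slide":{"type":"array","items":{"type":"number"}},"yaw":{"type":"number"}}}},"grip_force":{"type":"number"}},"required":["increments"]}

```bash
mkdir -p pics; ls
cat > h.py <<'E'
import numpy as np, cv2
from station import readout, imaging, job
def shot(n, save=None, crop=None, up=1):
    c=imaging.camera(n)
    if save:
        im=c["color"][:,:,::-1]
        if crop: im=im[crop[1]:crop[3],crop[0]:crop[2]]
        if up!=1: im=cv2.resize(im,None,fx=up,fy=up,interpolation=cv2.INTER_CUBIC)
        cv2.imwrite(f"pics/{save}.png",im)
        np.savez(f"pics/{save}.npz",**c)
    return c
def load(s): return dict(np.load(f"pics/{s}.npz"))
def ray(c,uv):
    R,_=cv2.Rodrigues(np.array(c["rvec"],float)); t=np.array(c["tvec"],float).reshape(3)
    d=R.T@np.linalg.inv(c["mtx"])@np.array([uv[0],uv[1],1.0]); return -R.T@t,d
def pt(c,uv,z):
    o,d=ray(c,uv); return o+d*(z-o[2])/d[2]
def proj(c,P):
    return cv2.projectPoints(np.array(P,float).reshape(-1,1,3),np.array(c["rvec"],float),np.array(c["tvec"],float),np.array(c["mtx"],float),None)[0].reshape(-1,2)
E
python3 - <<'E'
from h import *
for n in ("scene","side"):
    c=shot(n,n+"0",up=1.25)
    R,_=cv2.Rodrigues(c["rvec"]);print(n,-R.T@np.array(c["tvec"]).ravel(),c["mtx"][0,0])
o=readout.get_obs();print(o)
E
```

```text
pics
scene [ 1.15211927 -0.52420454  0.78957119] 402.31051170687226
side [ 0.4081049  -0.85903945  0.86776035] 441.3207065525076
{'time_s': 0.1, 'qpos': array([-1.17061238e+00,  3.00404775e-01,  1.52149421e+00,  1.18871179e-05,
        1.32065444e+00, -6.65598106e-02]), 'joint_vel': array([ 3.65469331e-04, -1.47194633e-03, -9.31580764e-04,  1.60473777e-04,
       -2.44793365e-03,  4.04263215e-05]), 'tau': array([ 1.06558808e-03, -5.32644188e+01, -3.53282046e+01,  7.09141418e-02,
        2.34588864e-02, -7.55805445e-05]), 'ee_pos': array([ 0.24741358, -0.49093368,  0.17045946]), 'eef_rot': array([-3.14063477e+00, -7.53904772e-05,  4.66740776e-01]), 'force': array([ 0.11473447,  0.36624893, -0.29826387]), 'moment': array([-0.00665288,  0.04530254,  0.03258913]), 'grip_width': 0.0938183876744279}
```

View pics/scene0.png

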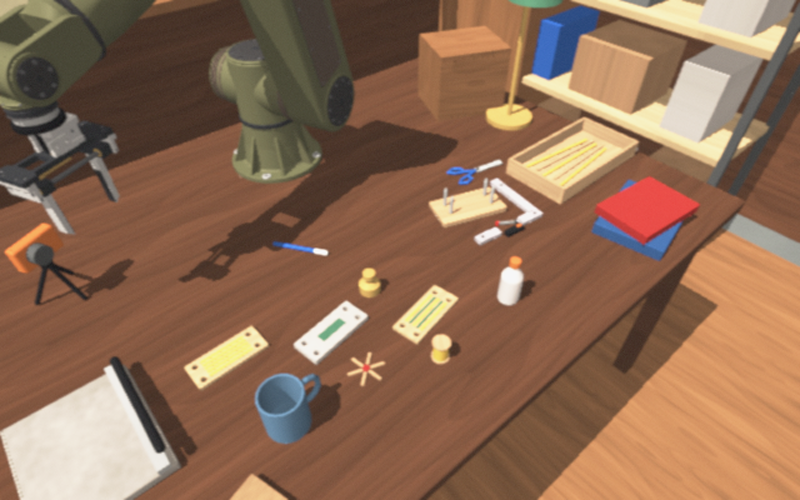

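View pics/side0.png

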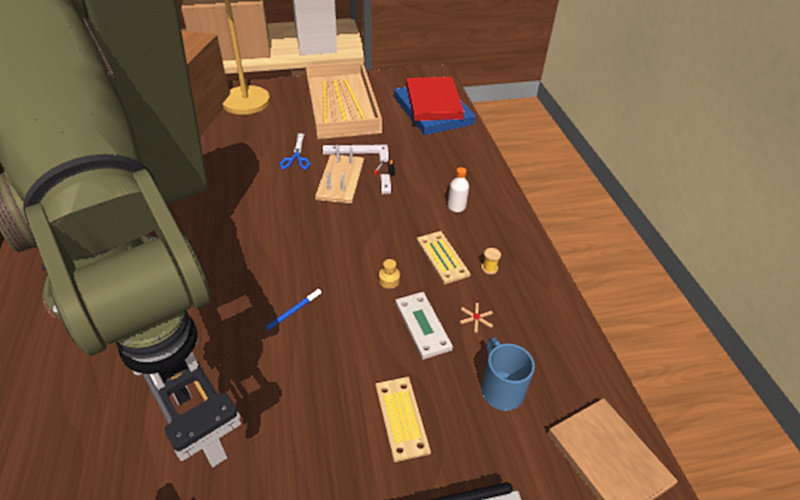

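The scene shows two boards: plain yellow at side px (403,419)/1.25, and yellow with blue or green at (443,257)/1.25. The cover is at (425,325) and the weight at (389,282). The base is at (340,178), the fence corner near (384,155) and the glue at (458,190).

Run:
```python
from h import *
s=load("side0");c=load("scene0")
P={"board1":((403,419),(227,357),.008),"cover":((425,325),(332,331),.012),"boardB":((443,257),(426,314),.008),"weightfoot":((389,278),(370,284),.022),"glue":((458,205),(509,300),0),"spool":((490,268),(440,358),0),"mug":((506,400),(287,432),0),"scis":((296,155),(474,172),0),"star":((478,317),(366,368),0),"pen":((295,308),(300,248),0)}
for k,(a,b,z) in P.items(): print(k,pt(s,np.array(a)/1.25,z)[:2].round(3),pt(c,np.array(b)/1.25,z)[:2].round(3))
a=cv2.resize(s["color"][105:170,240:325,::-1],None,fx=4.7,fy=4.7,interpolation=cv2.INTER_CUBIC)
b=cv2.resize(c["color"][130:205,335:440,::-1],None,fx=3.8,fy=3.8,interpolation=cv2.INTER_CUBIC)
h=max(a.shape[0],b.shape[0]);f=np.zeros((h,a.shape[1]+b.shape[1],3),np.uint8);f[:a.shape[0],:a.shape[1]]=a;f[:b.shape[0],a.shape[1]:]=b
cv2.imwrite("pics/jig.png",f);print(f.shape,a.shape)
```

```text
board1 [ 0.528 -0.425] [ 0.53 -0.42]
cover [ 0.61  -0.246] [ 0.611 -0.239]
boardB [ 0.692 -0.074] [ 0.695 -0.071]
weightfoot [ 0.563 -0.125] [ 0.569 -0.113]
glue [0.775 0.095] [0.775 0.089]
spool [ 0.786 -0.116] [ 0.786 -0.118]
mug [ 0.713 -0.42 ] [ 0.726 -0.412]
scis [0.408 0.366] [0.409 0.37 ]
star [ 0.72  -0.238] [ 0.713 -0.236]
pen [ 0.368 -0.15 ] [ 0.358 -0.154]
(306, 799, 3) (306, 400, 3)
```

View pics/jig.png

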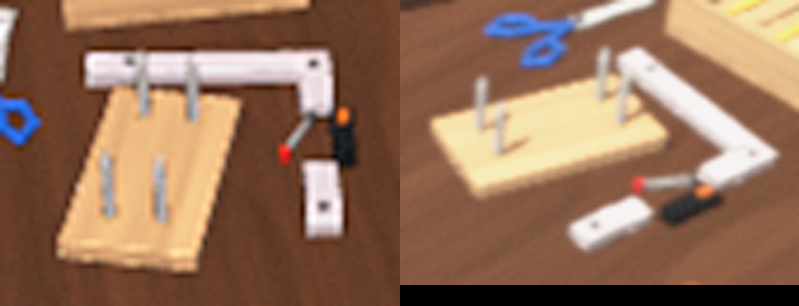

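The base sits left and near of the corner, turned a bit; the lever is free with the roller at crop (285,155). I'll move over it for a wrist view.

arm_command:
  increments:
    - {"slide": [0.02, 0.05, 0.06], "gripper": 1}
    - {"slide": [0.04, 0.1, 0.11]}
    - {"slide": [0.07, 0.15, 0.14]}
    - {"slide": [0.1, 0.2, 0.16]}
    - {"slide": [0.12, 0.26, 0.18]}
    - {"slide": [0.14, 0.32, 0.18]}
    - {"slide": [0.16, 0.37, 0.18]}
    - {"slide": [0.18, 0.42, 0.18]}

```text
invalid input
```

arm_command:
  increments:
    - {"slide": [0.02, 0.05, 0], "yaw": -0.1}
    - {"slide": [0.04, 0.1, 0], "yaw": -0.2}
    - {"slide": [0.05, 0.15, 0], "yaw": -0.3}
    - {"slide": [0.06, 0.2, 0], "yaw": -0.4}
    - {"slide": [0.07, 0.23, 0], "yaw": -0.467}
    - {"slide": [0.07, 0.25, 0], "yaw": -0.467}
    - {"slide": [0.07, 0.25, 0], "yaw": -0.467}
    - {"slide": [0.07, 0.25, 0], "yaw": -0.467}

```text
invalid input
```

Run:
```python
from h import *
c=shot("wrist","w1",up=1.25)
R,_=cv2.Rodrigues(c["rvec"]);print(-R.T@np.array(c["tvec"]).ravel(),R[2],c["mtx"][0,0])
o=readout.get_obs();print(o['time_s'],o['ee_pos'],o['eef_rot'],o['force'])
```

```text
[ 0.31947869 -0.45427573  0.38283405] [-0.24748771 -0.12417775 -0.96090047] 343.5145221973057
0.15 [ 0.24741572 -0.49095739  0.17053839] [-3.14074066e+00 -3.95666451e-05  4.66779491e-01] [ 0.25880442 -0.13306935  0.12771712]
```

View pics/w1.png

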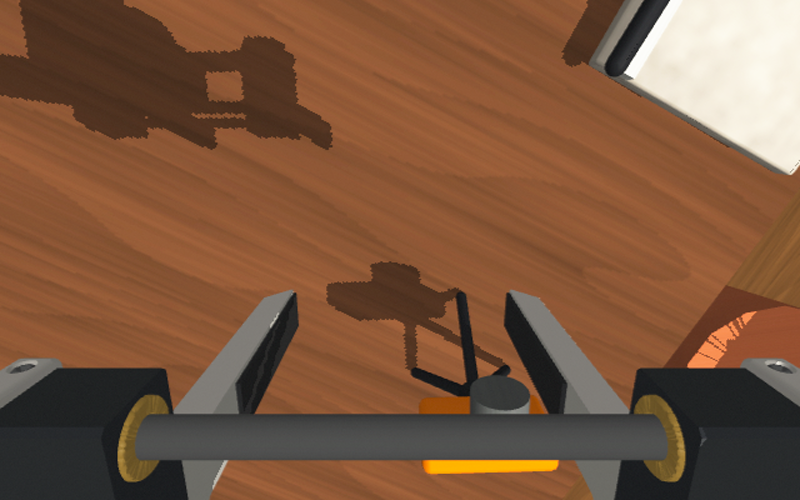

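The wrist picture shows only the start position: the moves were refused. I'll send full rows instead.

arm_command:
  increments:
    - {"gripper": 1.0, "slide": [0.02, 0.05, 0.06], "yaw": 0.0}
    - {"gripper": 1.0, "slide": [0.04, 0.1, 0.09], "yaw": 0.0}
    - {"gripper": 1.0, "slide": [0.07, 0.15, 0.12], "yaw": 0.0}
    - {"gripper": 1.0, "slide": [0.1, 0.2, 0.14], "yaw": 0.0}
    - {"gripper": 1.0, "slide": [0.12, 0.25, 0.16], "yaw": 0.0}
    - {"gripper": 1.0, "slide": [0.14, 0.3, 0.18], "yaw": 0.0}
    - {"gripper": 1.0, "slide": [0.16, 0.35, 0.18], "yaw": 0.0}
    - {"gripper": 1.0, "slide": [0.18, 0.41, 0.18], "yaw": 0.0}
  grip_force: 20

```text
time_s: 1.15
ee_pos: [0.4276, -0.08, 0.3511]
eef_rot: [3.141, -0.0, 0.467]
force: [1.1, -0.8, -0.1]
grip_width: 0.094
```

arm_command:
  increments:
    - {"gripper": 1.0, "slide": [0.02, 0.05, 0.0], "yaw": -0.1}
    - {"gripper": 1.0, "slide": [0.03, 0.1, 0.0], "yaw": -0.2}
    - {"gripper": 1.0, "slide": [0.04, 0.15, 0.0], "yaw": -0.3}
    - {"gripper": 1.0, "slide": [0.04, 0.2, 0.0], "yaw": -0.4}
    - {"gripper": 1.0, "slide": [0.04, 0.25, 0.0], "yaw": -0.467}
    - {"gripper": 1.0, "slide": [0.04, 0.28, 0.0], "yaw": -0.467}
    - {"gripper": 1.0, "slide": [0.04, 0.29, 0.0], "yaw": -0.467}
    - {"gripper": 1.0, "slide": [0.04, 0.29, 0.0], "yaw": -0.467}

```text
time_s: 2.15
ee_pos: [0.4673, 0.2079, 0.3507]
eef_rot: [3.141, 0.0, 0.0]
force: [-0.2, -0.4, 0.1]
grip_width: 0.0939
```

Run:
```python
from h import *
c=shot("wrist","w2",up=1.25)
R,_=cv2.Rodrigues(c["rvec"]);print(-R.T@np.array(c["tvec"]).ravel(),R[2],c["mtx"][0,0])
o=readout.get_obs();print(o['time_s'],o['ee_pos'],o['eef_rot'],o['force'])
```

```text
[0.54801693 0.20836304 0.56309508] [-2.77107636e-01 -3.71829481e-04 -9.60838810e-01] 343.5145221973057
2.2 [0.46736521 0.20744638 0.35090041] [ 3.14139720e+00  1.03513609e-04 -4.89937578e-04] [ 0.32358011 -0.79902276 -0.34032381]
```

View pics/w2.png

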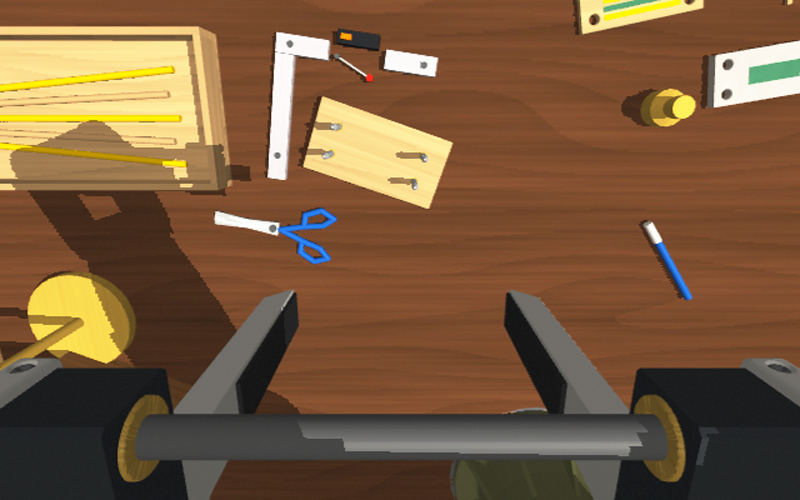

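Clear overhead view, with px in 800-wide scale. The fence's inner faces meet near (294,56). Base top corners are (323,97), (453,144), (430,208) and (304,166), and the roller is at (369,78). The board with the green stripe is board4.

Run:
```python
from h import *
c=load("w2")
f=lambda u,z:pt(c,np.array(u)/1.25,z)[:2]
print("jig far edge",[f(u,.012).round(4) for u in [(296,55),(327,60),(384,70),(436,76)]])
print("left edge",[f(u,.012).round(4) for u in [(294,60),(289,120),(285,179)]])
print("outer corner",f((276,32),.012),"holes",f((290,43),.012),f((277,156),.012),f((423,65),.012))
B=[f(u,.015) for u in [(323,97),(453,144),(430,208),(304,166)]]
print("base",np.round(B,4),np.mean(B,0),[np.linalg.norm(B[i]-B[(i+1)%4]).round(4) for i in range(4)])
print("post tops",[f(u,.067).round(4) for u in [(337,126),(329,155),(425,158),(416,185)]])
print("roller",f((369,78),.0065))
e=B[1]-B[0]; e2=B[2]-B[3]; print("base y dir (away) angles",np.degrees(np.arctan2(-e[0],-e[1])),np.degrees(np.arctan2(-e2[0],-e2[1])))
```

```text
jig far edge [array([0.6254, 0.3321]), array([0.6199, 0.2957]), array([0.6088, 0.2282]), array([0.6021, 0.166 ])]
left edge [array([0.6199, 0.3349]), array([0.5516, 0.3457]), array([0.4793, 0.3561])]
outer corner [0.65012306 0.35377517] holes [0.6383671  0.33828079] [0.50816385 0.36399202] [0.61436138 0.18169977]
base [[0.5782 0.302 ]
 [0.5229 0.1433]
 [0.4423 0.1704]
 [0.496  0.3301]] [0.50985946 0.2364544 ] [np.float64(0.1681), np.float64(0.0851), np.float64(0.1685), np.float64(0.0869)]
post tops [array([0.5448, 0.2791]), array([0.5132, 0.2895]), array([0.5099, 0.1807]), array([0.4793, 0.1906])]
roller [0.60042966 0.24665761]
base y dir (away) angles 19.196052632370286 18.59060091246378
```

arm_command:
  increments:
    - {"gripper": 0.5, "slide": [-0.035, 0.017, -0.05], "yaw": -0.145}
    - {"gripper": 0.5, "slide": [-0.035, 0.017, -0.1], "yaw": -0.145}
    - {"gripper": 0.5, "slide": [-0.035, 0.017, -0.16], "yaw": -0.145}
    - {"gripper": 0.5, "slide": [-0.035, 0.017, -0.22], "yaw": -0.145}
    - {"gripper": 0.5, "slide": [-0.035, 0.017, -0.27], "yaw": -0.145}
    - {"gripper": 0.5, "slide": [-0.035, 0.017, -0.31], "yaw": -0.145}
    - {"gripper": 0.5, "slide": [-0.035, 0.017, -0.334], "yaw": -0.145}
    - {"gripper": 0.5, "slide": [-0.035, 0.017, -0.344], "yaw": -0.145}

```text
time_s: 3.2
ee_pos: [0.4321, 0.224, 0.0061]
eef_rot: [3.141, 0.001, -0.147]
force: [0.3, 0.1, 0.9]
grip_width: 0.0466
```

arm_command:
  increments:
    - {"gripper": 0.5, "slide": [0.008, -0.001, 0.0], "yaw": 0.0}
    - {"gripper": 0.5, "slide": [0.016, -0.002, 0.0], "yaw": 0.0}
    - {"gripper": 0.5, "slide": [0.024, -0.0035, 0.0], "yaw": 0.0}
    - {"gripper": 0.5, "slide": [0.032, -0.0046, 0.0], "yaw": 0.0}
    - {"gripper": 0.5, "slide": [0.04, -0.0058, 0.0], "yaw": 0.0}
    - {"gripper": 0.5, "slide": [0.048, -0.007, 0.0], "yaw": 0.0}
    - {"gripper": 0.5, "slide": [0.056, -0.008, 0.0], "yaw": 0.0}
    - {"gripper": 0.5, "slide": [0.064, -0.0093, 0.0], "yaw": 0.0}

```text
time_s: 4.2
ee_pos: [0.4968, 0.2158, 0.0069]
eef_rot: [-3.142, 0.0, -0.145]
force: [-2.9, -0.6, 3.6]
grip_width: 0.047
```

arm_command:
  increments:
    - {"gripper": 0.5, "slide": [0.003, -0.0004, 0.0], "yaw": 0.0}
    - {"gripper": 0.5, "slide": [0.005, -0.0007, 0.0], "yaw": 0.0}
    - {"gripper": 0.5, "slide": [0.007, -0.001, 0.0], "yaw": 0.0}

```text
time_s: 4.58
ee_pos: [0.5032, 0.2149, 0.0069]
eef_rot: [3.142, 0.0, -0.145]
force: [-2.3, 0.1, 0.6]
grip_width: 0.0468
```

arm_command:
  increments:
    - {"gripper": 0.5, "slide": [0.002, -0.0003, 0.0], "yaw": 0.0}
    - {"gripper": 0.5, "slide": [0.004, -0.0006, 0.0], "yaw": 0.0}

```text
time_s: 4.82
ee_pos: [0.5074, 0.2143, 0.0069]
eef_rot: [-3.142, -0.0, -0.145]
force: [-1.7, 0.1, 0.9]
grip_width: 0.0471
```

arm_command:
  increments:
    - {"gripper": 0.5, "slide": [0.001, 0.0, 0.0], "yaw": 0.0}
    - {"gripper": 0.5, "slide": [0.002, -0.0003, 0.0], "yaw": 0.0}

```text
time_s: 5.08
ee_pos: [0.5093, 0.214, 0.0069]
eef_rot: [-3.141, -0.0, -0.145]
force: [-2.2, -0.2, -0.3]
grip_width: 0.0468
```

Run:
```python
from h import *
c=shot("scene","s1"); d=shot("side","d1")
a=cv2.resize(d["color"][95:185,225:335,::-1],None,fx=3.6,fy=3.6,interpolation=cv2.INTER_CUBIC)
b=cv2.resize(c["color"][125:210,330:435,::-1],None,fx=3.8,fy=3.8,interpolation=cv2.INTER_CUBIC)
print(a.shape,b.shape)
h=324;f=np.zeros((h,a.shape[1]+b.shape[1],3),np.uint8);f[:a.shape[0],:a.shape[1]]=a;f[:b.shape[0],a.shape[1]:]=b
cv2.imwrite("pics/jig2.png",f)
```

```text
(324, 396, 3) (323, 399, 3)
```

View pics/jig2.png

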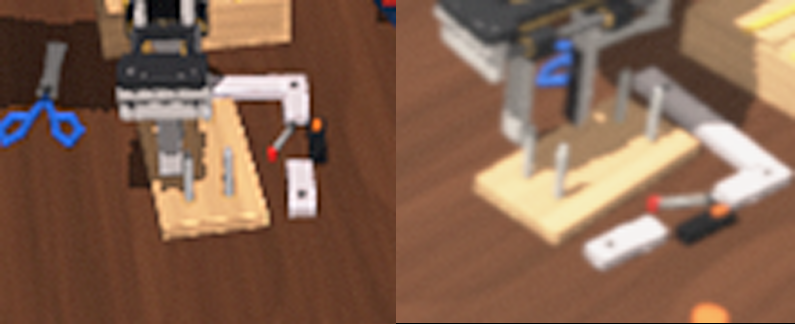

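Run:
```python
from h import *
s=load("s1");d=load("d1")
fd=lambda u,z:pt(d,(225+u[0]/3.6,95+u[1]/3.6),z)[:2].round(4)
fs=lambda u,z:pt(s,(330+(u[0]-396)/3.8,125+u[1]/3.8),z)[:2].round(4)
co=np.array([.6257,.334]);J=lambda p:(np.array([[.9895,-.1445],[.1445,.9895]])@(p-co)).round(4)
for n,p in [("d NE-ish",fd((235,100),.015)),("d near-right",fd((268,220),.015)),("d near-left",fd((165,235),.015)),("s left",fs((476,183),.015)),("s near-right",fs((556,238),.015)),("s far-right",fs((698,145),.015)),("fence d",fd((288,162),.012)),("fence d",fd((290,214),.012)),("fence s",fs((587,243),.012)),("fence s",fs((660,217),.012)),("post s",fs((563,147),.067)),("post s",fs((530,118),.067)),("post s",fs((657,90),.067)),("post s",fs((625,72),.067)),("post d",fd((229,150),.067)),("post d",fd((189,157),.067))]: print(n,p,J(p))
```

```text
d NE-ish [0.5802 0.3216] [-0.0432 -0.0188]
d near-right [0.5804 0.1487] [-0.018  -0.1899]
d near-left [0.4934 0.1446] [-0.1035 -0.2065]
s left [0.4967 0.1532] [-0.1015 -0.1975]
s near-right [0.5841 0.1541] [-0.0152 -0.184 ]
s far-right [0.5797 0.3239] [-0.0441 -0.0166]
fence d [0.6118 0.2269] [ 0.0017 -0.108 ]
fence d [0.6006 0.1568] [ 0.0008 -0.179 ]
fence s [0.6014 0.1705] [-0.0004 -0.1653]
fence s [0.6174 0.2355] [ 0.006  -0.0987]
post s [0.5528 0.1874] [-0.051  -0.1556]
post s [0.5108 0.1941] [-0.0935 -0.155 ]
post s [0.5507 0.2964] [-0.0688 -0.048 ]
post s [0.5176 0.2952] [-0.1014 -0.054 ]
post d [0.5538 0.1813] [-0.0491 -0.1615]
post d [0.5201 0.1777] [-0.0819 -0.1699]
```

Run:
```python
from h import *
w=shot("wrist","w3"); d=load("d1")
o=readout.get_obs();print(o['time_s'],o['ee_pos'],o['eef_rot'],o['force'])
T=o['ee_pos'];ay=np.array([.1445,.9895,0]);ax=np.array([.9895,-.1445,0])
outs=[]
for c,cr,k in ((w,(180,0,640,400),.95),(d,(240,100,320,170),4.7)):
    im=c["color"][:,:,::-1].copy()
    im=im[cr[1]:cr[3],cr[0]:cr[2]];im=cv2.resize(im,None,fx=k,fy=k,interpolation=cv2.INTER_CUBIC)
    for s in (-1,1):
        q=[T+ay*s*a+ax*b for a,b in ((.0235,-.008),(.036,-.008),(.036,.008),(.0235,.008))]
        p=((proj(c,q)-np.array(cr[:2])+.5)*k).astype(int)
        cv2.polylines(im,[p.reshape(-1,1,2)],True,(255,0,255),1)
    outs.append(im)
h=max(i.shape[0] for i in outs);f=np.zeros((h,sum(i.shape[1] for i in outs),3),np.uint8);x=0
for i in outs: f[:i.shape[0],x:x+i.shape[1]]=i;x+=i.shape[1]
cv2.imwrite("pics/chk.png",f);print(f.shape)
```

```text
5.225 [0.50941558 0.21396063 0.00695669] [-3.14147007e+00 -3.01259492e-04 -1.45162037e-01] [-0.20014433  0.44649002 -0.51773476]
(380, 813, 3)
```

View pics/chk.png

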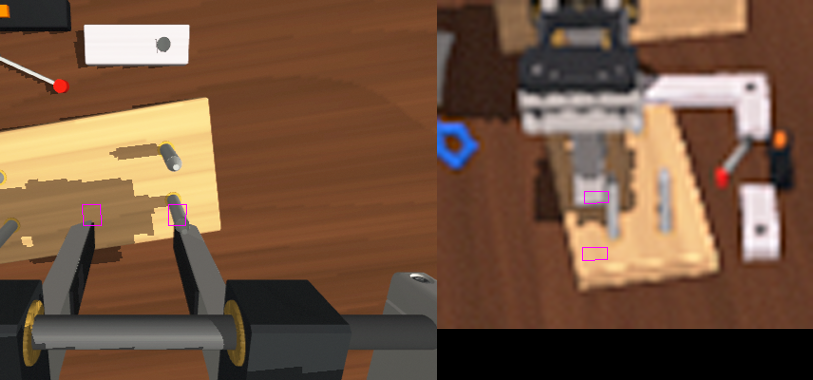

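Run:
```python
from h import *
for n,T,a,w in (("w2",[.46736,.20745,.3509],0,.047),("w3",[.5094,.21396,.00696],-.1452,.0235)):
    c=load(n);ay=np.array([-np.sin(a),np.cos(a),0]);ax=np.array([np.cos(a),np.sin(a),0])
    for dz in (0,.01,.02,.03,.04):
        for dx in (-.008,.008): print(n,dz,dx,proj(c,[np.array(T)+ax*dx+ay*w+[0,0,dz],np.array(T)+ax*dx-ay*w+[0,0,dz]]).round(0).tolist())
```

```text
w2 0 -0.008 [[251.0, 237.0], [393.0, 237.0]]
w2 0 0.008 [[250.0, 214.0], [394.0, 214.0]]
w2 0.01 -0.008 [[248.0, 243.0], [396.0, 243.0]]
w2 0.01 0.008 [[247.0, 220.0], [397.0, 220.0]]
w2 0.02 -0.008 [[245.0, 250.0], [399.0, 250.0]]
w2 0.02 0.008 [[243.0, 225.0], [401.0, 225.0]]
w2 0.03 -0.008 [[241.0, 257.0], [403.0, 257.0]]
w2 0.03 0.008 [[239.0, 232.0], [405.0, 231.0]]
w2 0.04 -0.008 [[237.0, 265.0], [407.0, 265.0]]
w2 0.04 0.008 [[235.0, 238.0], [409.0, 238.0]]
w3 0 -0.008 [[286.0, 237.0], [356.0, 237.0]]
w3 0 0.008 [[285.0, 214.0], [357.0, 214.0]]
w3 0.01 -0.008 [[284.0, 243.0], [358.0, 243.0]]
w3 0.01 0.008 [[284.0, 220.0], [359.0, 220.0]]
w3 0.02 -0.008 [[283.0, 250.0], [360.0, 250.0]]
w3 0.02 0.008 [[282.0, 225.0], [361.0, 225.0]]
w3 0.03 -0.008 [[281.0, 257.0], [362.0, 257.0]]
w3 0.03 0.008 [[280.0, 232.0], [363.0, 231.0]]
w3 0.04 -0.008 [[279.0, 265.0], [364.0, 265.0]]
w3 0.04 0.008 [[278.0, 238.0], [365.0, 238.0]]
```

Run:
```python
from h import *
from scipy.optimize import least_squares
s=load("s1");d=load("d1");w=load("w3")
def tri(obs):
    r=least_squares(lambda P:np.concatenate([(proj(c,P)[0]-u) for c,u in obs]),[.5,.2,.03]);return r.x.round(4),r.fun.round(1)
dn=(272.5,143.6)
print("-y finger tip, side+scene left",tri([(d,dn),(s,(360.8,161.3))]))
print("side+scene+wrist inner right",tri([(d,dn),(s,(360.8,161.3)),(w,(366,238))]))
print("post top check (-y,+x)",tri([(d,(240+(664-437)/4.7,100+170/4.7)),(s,(330+(563-396)/3.8,125+147/3.8)),(w,(180+173/.95,163/.95))]))
```

```text
-y finger tip, side+scene left (array([0.5046, 0.1829, 0.048 ]), array([-0.1, -0.4, -0.1,  0.4]))
side+scene+wrist inner right (array([0.5107, 0.1883, 0.0408]), array([1.8, 0.2, 2.4, 2.6, 0.2, 0.9]))
post top check (-y,+x) (array([0.5546, 0.1884, 0.0648]), array([ 0.2, -0.4,  0.6,  0.8,  0.1,  0.2]))
```

Triangulated, the half-open fingertips sit about 35–40 mm above the reported TCP, so they pushed a post rather than the slab. I'll back off, raise and shut the fingers to see where the tips are then.

arm_command:
  increments:
    - {"gripper": 0.5, "slide": [-0.03, 0.004, 0.0], "yaw": 0.0}
    - {"gripper": 0.5, "slide": [-0.06, 0.009, 0.03], "yaw": 0.0}
    - {"gripper": 0.5, "slide": [-0.075, 0.011, 0.08], "yaw": 0.0}
    - {"gripper": 0.0, "slide": [-0.075, 0.011, 0.1], "yaw": 0.0}
    - {"gripper": 0.0, "slide": [-0.075, 0.011, 0.1], "yaw": 0.0}
    - {"gripper": 0.0, "slide": [-0.075, 0.011, 0.1], "yaw": 0.0}
    - {"gripper": 0.0, "slide": [-0.075, 0.011, 0.1], "yaw": 0.0}
    - {"gripper": 0.0, "slide": [-0.075, 0.011, 0.1], "yaw": 0.0}

```text
time_s: 6.22
ee_pos: [0.4341, 0.2248, 0.1062]
eef_rot: [3.141, 0.001, -0.145]
force: [0.4, -0.2, 1.1]
grip_width: 0.0016
```

Run:
```python
from h import *
w=shot("wrist","w4");c=shot("scene","s4"); d=shot("side","d4")
o=readout.get_obs();print(o['time_s'],o['ee_pos'],o['eef_rot'],o['grip_width'])
T=o['ee_pos']
outs=[]
for c,cr,k in ((w,(180,60,500,360),1.0),(d,(220,60,320,170),2.7),(load("s4"),(300,100,440,210),1.5)):
    im=cv2.resize(c["color"][cr[1]:cr[3],cr[0]:cr[2],::-1],None,fx=k,fy=k,interpolation=cv2.INTER_CUBIC)
    for z,col in ((0,(255,0,255)),(.02,(255,255,0)),(.04,(0,255,0))):
        p=((proj(c,T+[0,0,z])-np.array(cr[:2])+.5)*k).astype(int)[0]
        cv2.circle(im,p,2,col,-1)
    outs.append(im)
h=max(i.shape[0] for i in outs);f=np.zeros((h,sum(i.shape[1] for i in outs),3),np.uint8);x=0
for i in outs: f[:i.shape[0],x:x+i.shape[1]]=i;x+=i.shape[1]
cv2.imwrite("pics/chk2.png",f);print(f.shape)
```

```text
6.375 [0.43421201 0.22487032 0.10664348] [ 3.14130378e+00  4.21253290e-04 -1.45229486e-01] 0.0002166400715165141
(300, 800, 3)
```

View pics/chk2.png

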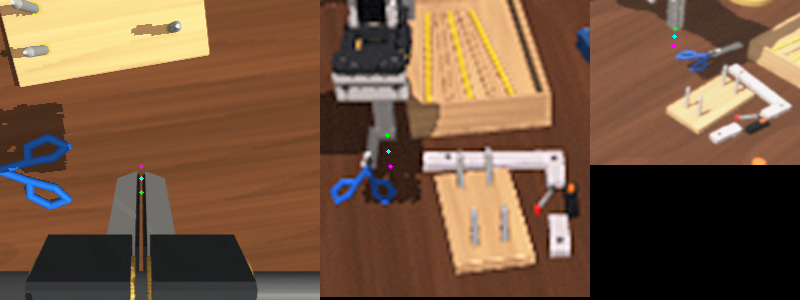

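Shut, the tips also end near the green dot (+40 mm), so the reported TCP is about 35–40 mm below the real tips. I'll calibrate by touching the table gently with shut fingers.

arm_command:
  increments:
    - {"gripper": 0.0, "slide": [0.0, 0.0, -0.05], "yaw": 0.0}
    - {"gripper": 0.0, "slide": [0.0, 0.0, -0.1], "yaw": 0.0}
    - {"gripper": 0.0, "slide": [0.0, 0.0, -0.12], "yaw": 0.0}
    - {"gripper": 0.0, "slide": [0.0, 0.0, -0.13], "yaw": 0.0}
    - {"gripper": 0.0, "slide": [0.0, 0.0, -0.13], "yaw": 0.0}

```text
time_s: 7.0
ee_pos: [0.4343, 0.2249, -0.023]
eef_rot: [3.141, 0.0, -0.145]
force: [-0.5, 0.7, 0.2]
grip_width: 0.0
```

arm_command:
  increments:
    - {"gripper": 0.0, "slide": [0.0, 0.0, -0.002], "yaw": 0.0}
    - {"gripper": 0.0, "slide": [0.0, 0.0, -0.004], "yaw": 0.0}
    - {"gripper": 0.0, "slide": [0.0, 0.0, -0.004], "yaw": 0.0}

```text
time_s: 7.38
ee_pos: [0.4344, 0.225, -0.0268]
eef_rot: [-3.141, -0.0, -0.145]
force: [0.5, 0.1, 0.6]
grip_width: 0.0003
```

arm_command:
  increments:
    - {"gripper": 0.0, "slide": [0.0, 0.0, -0.002], "yaw": 0.0}
    - {"gripper": 0.0, "slide": [0.0, 0.0, -0.003], "yaw": 0.0}
    - {"gripper": 0.0, "slide": [0.0, 0.0, -0.003], "yaw": 0.0}

```text
time_s: 7.75
ee_pos: [0.4342, 0.2249, -0.0301]
eef_rot: [3.141, 0.0, -0.145]
force: [-0.7, -0.6, -0.1]
grip_width: 0.0007
```

arm_command:
  increments:
    - {"gripper": 0.0, "slide": [0.0, 0.0, -0.002], "yaw": 0.0}
    - {"gripper": 0.0, "slide": [0.0, 0.0, -0.003], "yaw": 0.0}
    - {"gripper": 0.0, "slide": [0.0, 0.0, -0.003], "yaw": 0.0}

```text
time_s: 8.12
ee_pos: [0.4342, 0.2249, -0.0331]
eef_rot: [3.141, 0.0, -0.145]
force: [-0.3, 0.8, -0.7]
grip_width: 0.0005
```

arm_command:
  increments:
    - {"gripper": 0.0, "slide": [0.0, 0.0, -0.001], "yaw": 0.0}
    - {"gripper": 0.0, "slide": [0.0, 0.0, -0.002], "yaw": 0.0}
    - {"gripper": 0.0, "slide": [0.0, 0.0, -0.002], "yaw": 0.0}

```text
time_s: 8.5
ee_pos: [0.4344, 0.225, -0.0343]
eef_rot: [-3.141, -0.0, -0.145]
force: [-3.8, -2.7, 13.6]
grip_width: 0.0002
```

arm_command:
  increments:
    - {"gripper": 0.0, "slide": [0.0, 0.0, -0.001], "yaw": 0.0}
    - {"gripper": 0.0, "slide": [0.0, 0.0, -0.002], "yaw": 0.0}
    - {"gripper": 0.0, "slide": [0.0, 0.0, -0.002], "yaw": 0.0}

```text
time_s: 8.88
ee_pos: [0.4346, 0.225, -0.0345]
eef_rot: [-3.141, -0.001, -0.145]
force: [-16.5, -7.8, 44.3]
grip_width: 0.0005
```

Contact came at reported z −0.034, so the true tip z is the reported z plus 0.034. Now a two-finger push at the right height.

arm_command:
  increments:
    - {"gripper": 0.0, "slide": [0.0, 0.0, 0.03], "yaw": 0.0}
    - {"gripper": 0.75, "slide": [0.015, 0.01, 0.06], "yaw": 0.0}
    - {"gripper": 0.75, "slide": [0.028, 0.017, 0.06], "yaw": 0.0}
    - {"gripper": 0.75, "slide": [0.028, 0.017, 0.06], "yaw": 0.0}
    - {"gripper": 0.75, "slide": [0.028, 0.017, 0.06], "yaw": 0.0}
    - {"gripper": 0.75, "slide": [0.028, 0.017, 0.03], "yaw": 0.0}
    - {"gripper": 0.75, "slide": [0.028, 0.017, 0.011], "yaw": 0.0}
    - {"gripper": 0.75, "slide": [0.028, 0.017, 0.011], "yaw": 0.0}

```text
time_s: 9.88
ee_pos: [0.4609, 0.2413, -0.0274]
eef_rot: [3.14, 0.003, -0.145]
force: [0.4, -0.0, 0.4]
grip_width: 0.0669
```

arm_command:
  increments:
    - {"gripper": 0.75, "slide": [0.006, -0.0009, 0.0], "yaw": 0.0}
    - {"gripper": 0.75, "slide": [0.012, -0.0017, 0.0], "yaw": 0.0}
    - {"gripper": 0.75, "slide": [0.018, -0.0026, 0.0], "yaw": 0.0}
    - {"gripper": 0.75, "slide": [0.023, -0.0033, 0.0], "yaw": 0.0}
    - {"gripper": 0.75, "slide": [0.028, -0.004, 0.0], "yaw": 0.0}
    - {"gripper": 0.75, "slide": [0.033, -0.0048, 0.0], "yaw": 0.0}
    - {"gripper": 0.75, "slide": [0.037, -0.0054, 0.0], "yaw": 0.0}
    - {"gripper": 0.75, "slide": [0.041, -0.006, 0.0], "yaw": 0.0}

```text
time_s: 10.88
ee_pos: [0.5034, 0.2359, -0.0261]
eef_rot: [3.142, 0.0, -0.145]
force: [-4.7, 2.6, 3.4]
grip_width: 0.0704
```

arm_command:
  increments:
    - {"gripper": 0.75, "slide": [0.002, -0.0003, 0.0], "yaw": 0.0}
    - {"gripper": 0.75, "slide": [0.004, -0.0006, 0.0], "yaw": 0.0}

```text
time_s: 11.12
ee_pos: [0.5071, 0.2352, -0.0262]
eef_rot: [3.141, 0.001, -0.145]
force: [-6.4, 1.2, 4.5]
grip_width: 0.0704
```

arm_command:
  increments:
    - {"gripper": 0.75, "slide": [0.001, -0.0001, 0.0], "yaw": 0.0}
    - {"gripper": 0.75, "slide": [0.002, -0.0003, 0.0], "yaw": 0.0}

```text
time_s: 11.38
ee_pos: [0.509, 0.2348, -0.0262]
eef_rot: [3.141, 0.001, -0.145]
force: [-5.8, 0.5, 4.8]
grip_width: 0.0707
```

arm_command:
  increments:
    - {"gripper": 0.75, "slide": [0.001, -0.0001, 0.0], "yaw": 0.0}
    - {"gripper": 0.75, "slide": [0.002, -0.0003, 0.0], "yaw": 0.0}

```text
time_s: 11.62
ee_pos: [0.511, 0.2345, -0.0262]
eef_rot: [3.141, 0.001, -0.145]
force: [-6.0, 1.5, 4.9]
grip_width: 0.0704
```

arm_command:
  increments:
    - {"gripper": 0.75, "slide": [0.001, -0.0001, 0.0], "yaw": 0.0}
    - {"gripper": 0.75, "slide": [0.002, -0.0003, 0.0], "yaw": 0.0}

```text
time_s: 11.88
ee_pos: [0.5111, 0.2344, -0.0263]
eef_rot: [3.14, 0.005, -0.145]
force: [-22.1, 3.0, 15.9]
grip_width: 0.0705
```

arm_command:
  increments:
    - {"gripper": 0.75, "slide": [0.001, -0.0001, 0.0], "yaw": 0.0}
    - {"gripper": 0.75, "slide": [0.001, -0.0001, 0.0], "yaw": 0.0}

```text
time_s: 12.12
ee_pos: [0.5111, 0.2344, -0.0263]
eef_rot: [3.139, 0.007, -0.145]
force: [-26.7, 2.8, 17.2]
grip_width: 0.071
```

The stop was firm at jig x −0.099, as expected for flush. Next is the +y push on the short edge.

arm_command:
  increments:
    - {"gripper": 0.75, "slide": [-0.02, 0.003, 0.0], "yaw": 0.0}
    - {"gripper": 0.75, "slide": [-0.02, 0.003, 0.05], "yaw": 0.15}
    - {"gripper": 0.75, "slide": [-0.02, 0.003, 0.1], "yaw": 0.32}
    - {"gripper": 0.5, "slide": [-0.01, -0.02, 0.13], "yaw": 0.5}
    - {"gripper": 0.4, "slide": [0.0, -0.05, 0.14], "yaw": 0.67}
    - {"gripper": 0.4, "slide": [0.02, -0.09, 0.14], "yaw": 0.85}
    - {"gripper": 0.4, "slide": [0.034, -0.111, 0.14], "yaw": 1.02}
    - {"gripper": 0.4, "slide": [0.034, -0.111, 0.14], "yaw": 1.19}

```text
time_s: 13.12
ee_pos: [0.5494, 0.1213, 0.1138]
eef_rot: [3.141, 0.0, 1.048]
force: [-0.7, 0.6, -0.7]
grip_width: 0.0376
```

arm_command:
  increments:
    - {"gripper": 0.4, "slide": [0.0, 0.0, 0.0], "yaw": 0.17}
    - {"gripper": 0.4, "slide": [0.0, 0.0, 0.0], "yaw": 0.35}
    - {"gripper": 0.4, "slide": [0.0, 0.0, 0.0], "yaw": 0.38}
    - {"gripper": 0.4, "slide": [0.0, 0.0, -0.05], "yaw": 0.38}
    - {"gripper": 0.4, "slide": [0.0, 0.0, -0.1], "yaw": 0.38}
    - {"gripper": 0.4, "slide": [0.0, 0.0, -0.13], "yaw": 0.38}
    - {"gripper": 0.4, "slide": [0.0, 0.0, -0.14], "yaw": 0.38}
    - {"gripper": 0.4, "slide": [0.0, 0.0, -0.14], "yaw": 0.38}

```text
time_s: 14.12
ee_pos: [0.5486, 0.1233, -0.0257]
eef_rot: [3.141, 0.0, 1.423]
force: [-0.7, 0.5, 0.1]
grip_width: 0.0374
```

Run:
```python
from h import *
w=shot("wrist","w5",up=1.25)
o=readout.get_obs();print(o['time_s'],o['ee_pos'],o['eef_rot'],o['force'],o['qpos'])
```

```text
14.175 [ 0.54901941  0.12338733 -0.0249873 ] [ 3.14015993e+00 -3.76858218e-04  1.42365801e+00] [-0.21668721  0.27665598  0.33899725] [ 1.56017265e-01  5.62841548e-01  1.64725500e+00 -8.48804206e-05
  9.30016215e-01  3.03206546e-01]
```

View pics/w5.png

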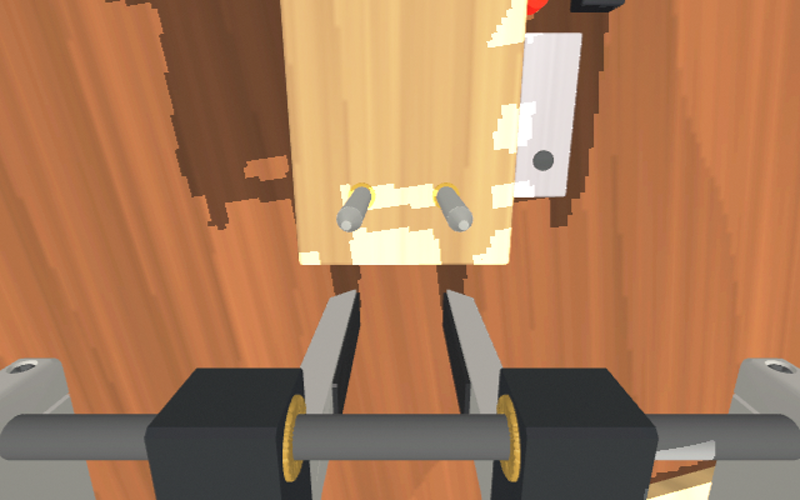

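The base edge lies along the far fence (px 518, fence piece 520–580). The fingers are centred behind its near edge (row 265), so I push +y.

arm_command:
  increments:
    - {"gripper": 0.4, "slide": [0.0009, 0.006, 0.0], "yaw": 0.0}
    - {"gripper": 0.4, "slide": [0.0017, 0.012, 0.0], "yaw": 0.0}
    - {"gripper": 0.4, "slide": [0.0026, 0.018, 0.0], "yaw": 0.0}
    - {"gripper": 0.4, "slide": [0.0033, 0.023, 0.0], "yaw": 0.0}
    - {"gripper": 0.4, "slide": [0.004, 0.028, 0.0], "yaw": 0.0}
    - {"gripper": 0.4, "slide": [0.0047, 0.032, 0.0], "yaw": 0.0}
    - {"gripper": 0.4, "slide": [0.0052, 0.036, 0.0], "yaw": 0.0}
    - {"gripper": 0.4, "slide": [0.0055, 0.038, 0.0], "yaw": 0.0}

```text
time_s: 15.18
ee_pos: [0.5539, 0.1613, -0.0256]
eef_rot: [3.141, 0.001, 1.425]
force: [-1.5, -5.8, 5.6]
grip_width: 0.0379
```

arm_command:
  increments:
    - {"gripper": 0.4, "slide": [0.0001, 0.001, 0.0], "yaw": 0.0}
    - {"gripper": 0.4, "slide": [0.0003, 0.002, 0.0], "yaw": 0.0}

```text
time_s: 15.42
ee_pos: [0.5542, 0.1632, -0.0256]
eef_rot: [3.141, 0.001, 1.425]
force: [-2.0, -6.6, 4.8]
grip_width: 0.0378
```

arm_command:
  increments:
    - {"gripper": 0.4, "slide": [0.0001, 0.001, 0.0], "yaw": 0.0}
    - {"gripper": 0.4, "slide": [0.0003, 0.002, 0.0], "yaw": 0.0}

```text
time_s: 15.68
ee_pos: [0.5545, 0.1651, -0.0256]
eef_rot: [3.141, 0.001, 1.425]
force: [-2.1, -10.5, 5.1]
grip_width: 0.0376
```

arm_command:
  increments:
    - {"gripper": 0.4, "slide": [0.0001, 0.001, 0.0], "yaw": 0.0}
    - {"gripper": 0.4, "slide": [0.0003, 0.002, 0.0], "yaw": 0.0}

```text
time_s: 15.92
ee_pos: [0.5545, 0.1653, -0.0256]
eef_rot: [-3.141, 0.004, 1.425]
force: [-5.2, -23.4, 10.3]
grip_width: 0.0374
```

Firm stop at jig y −0.177 (expected −0.178). I'll retract and check from above.

arm_command:
  increments:
    - {"gripper": 0.4, "slide": [-0.001, -0.01, 0.0], "yaw": 0.0}
    - {"gripper": 0.4, "slide": [-0.003, -0.03, 0.04], "yaw": 0.0}
    - {"gripper": 0.4, "slide": [-0.004, -0.04, 0.09], "yaw": 0.0}
    - {"gripper": 0.4, "slide": [-0.005, -0.05, 0.14], "yaw": 0.0}
    - {"gripper": 0.4, "slide": [-0.005, -0.05, 0.18], "yaw": 0.0}
    - {"gripper": 0.4, "slide": [-0.005, -0.05, 0.2], "yaw": 0.0}
    - {"gripper": 0.4, "slide": [-0.005, -0.05, 0.2], "yaw": 0.0}

```text
time_s: 16.8
ee_pos: [0.5503, 0.1177, 0.1752]
eef_rot: [3.139, -0.001, 1.425]
force: [0.3, 0.1, -0.3]
grip_width: 0.0376
```

Run:
```python
from h import *
w=shot("wrist","w6")
cv2.imwrite("pics/w6.png",cv2.resize(w["color"][0:300,120:560,::-1],None,fx=1.8,fy=1.8,interpolation=cv2.INTER_CUBIC))
o=readout.get_obs();print(o['time_s'],o['ee_pos'],o['eef_rot'],o['force'])
```

```text
16.85 [0.54964871 0.11754998 0.17374839] [ 3.14117349e+00 -3.32836827e-04  1.42497603e+00] [ 0.14531046  0.33964468 -0.88518374]
```

View pics/w6.png

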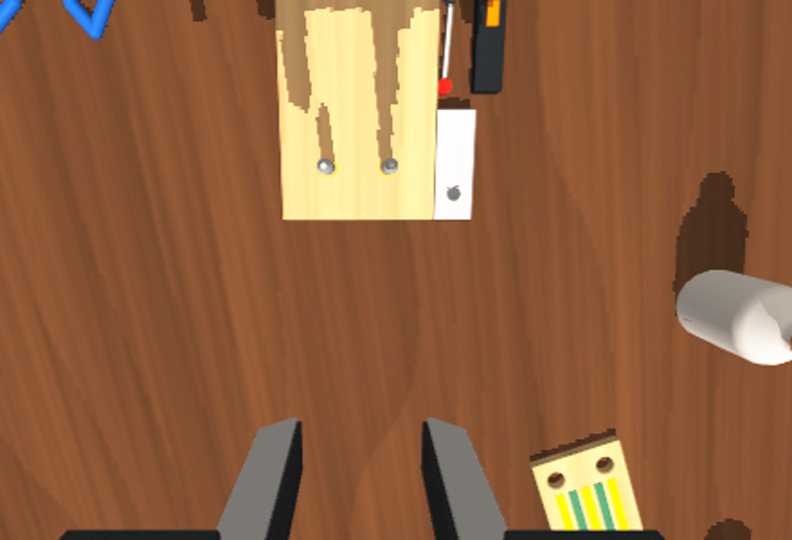

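The base is flush: its near edge and the fence end both lie on row 219, its right edge touches the fence at col 436, and the roller is pushed in. Now post positions and rough board headings.

Run:
```python
from h import *
c=load("w6")
f=lambda u,z:pt(c,(120+u[0]/1.8,u[1]/1.8),z)[:2]
co=np.array([.6257,.334]);M=np.array([[.9895,-.1445],[.1445,.9895]]);J=lambda p:(M@(np.array(p)-co)).round(4)
print("posts (exp -62,-140 / -28,-140)",[(f(u,.067).round(4),J(f(u,.067))) for u in [(325,166),(390,166)]])
print("near corners (exp -90,-170/0,-170)",[J(f(u,.015)) for u in [(283,219),(433,219)]], "fence end",J(f((434,219),.012)),J(f((438,112),.012)))
print("home",co+M.T@[-.045,-.085])
s=load("side0")
for n,a,b,z in (("b4",(430,233.5),(456.5,278),.008),("b1",(393,378.5),(413,457),.008),("cov",(408.5,295.5),(440,354),.012)):
    A=pt(s,np.array(a)/1.25,z)[:2];B=pt(s,np.array(b)/1.25,z)[:2];d=A-B
    print(n,((A+B)/2).round(4),np.linalg.norm(d).round(3),"long-axis yaw",np.arctan2(d[1],d[0]).round(3))
```

```text
posts (exp -62,-140 / -28,-140) [(array([0.5452, 0.2059]), array([-0.0611, -0.1384])), (array([0.5771, 0.2012]), array([-0.0289, -0.1384]))]
near corners (exp -90,-170/0,-170) [array([-0.0891, -0.1674]), array([-0.0006, -0.1675])] fence end [ 0.0003 -0.1677] [ 0.0007 -0.1082]
home [0.56889  0.256395]
b4 [ 0.6931 -0.0676] 0.142 long-axis yaw 1.725
b1 [ 0.5288 -0.419 ] 0.145 long-axis yaw 1.594
cov [ 0.6078 -0.2419] 0.148 long-axis yaw 1.752
```

Posts agree with the fence frame to under 2 mm, so the stacking target is (0.569, 0.258) with yaw 1.425. Now to board4.

arm_command:
  increments:
    - {"gripper": 0.85, "slide": [0.03, -0.04, 0.0], "yaw": 0.1}
    - {"gripper": 0.85, "slide": [0.06, -0.08, 0.0], "yaw": 0.2}
    - {"gripper": 0.85, "slide": [0.1, -0.12, -0.01], "yaw": 0.3}
    - {"gripper": 0.85, "slide": [0.13, -0.16, -0.03], "yaw": 0.3}
    - {"gripper": 0.85, "slide": [0.143, -0.187, -0.05], "yaw": 0.3}
    - {"gripper": 0.85, "slide": [0.143, -0.187, -0.06], "yaw": 0.3}
    - {"gripper": 0.85, "slide": [0.143, -0.187, -0.06], "yaw": 0.3}

```text
time_s: 17.73
ee_pos: [0.6918, -0.0687, 0.1124]
eef_rot: [-3.139, -0.001, 1.725]
force: [0.4, 0.5, 0.1]
grip_width: 0.0801
```

```bash
cat >> h.py <<'E'
def board(c,kind,z,near):
    """centre and long-axis yaw of a board/cover top by colour, component nearest 'near' (world xy)"""
    hsv=cv2.cvtColor(c["color"],cv2.COLOR_RGB2HSV);h,s,v=[hsv[...,i].astype(int) for i in range(3)]
    if kind=="cover": m=(s<40)&(v>190)
    else: m=(h>16)&(h<36)&(v>150)&(s>60)
    m=cv2.morphologyEx(m.astype(np.uint8),cv2.MORPH_OPEN,np.ones((3,3)))
    m=cv2.morphologyEx(m,cv2.MORPH_CLOSE,np.ones((13,13)))
    n,l,st,_=cv2.connectedComponentsWithStats(m)
    best=None
    for i in range(1,n):
        if st[i,4]<150: continue
        cs,_=cv2.findContours((l==i).astype(np.uint8),cv2.RETR_EXTERNAL,cv2.CHAIN_APPROX_NONE)
        P=np.array([pt(c,p,z)[:2] for p in max(cs,key=len)[:,0,:]],np.float32)
        (cx,cy),(w,hh),a=cv2.minAreaRect(P*1000)
        if w<hh: w,hh,a=hh,w,a+90
        a=np.radians(a)%np.pi
        r=(np.hypot(cx/1e3-near[0],cy/1e3-near[1]),(round(cx/1e3,4),round(cy/1e3,4)),(round(w,1),round(hh,1)),round(a,3),st[i].tolist())
        if best is None or r[0]<best[0]: best=r
    return best
E
python3 - <<'E'
from h import *
w=shot("wrist","w7",up=1.25)
o=readout.get_obs();print(o['time_s'],o['ee_pos'],o['eef_rot'],o['qpos'][5])
print(board(w,"b",.008,(.693,-.07)))
for n in("side","scene"):
    c=shot(n,n+"7")
    for k,z,p in(("b",.008,(.693,-.07)),("b",.008,(.529,-.42)),("cover",.012,(.61,-.242))): print(n,board(c,k,z,p))
E
```

```text
17.775 [ 0.69227351 -0.06844392  0.11373725] [-3.14092763e+00 -4.20220429e-04  1.72580737e+00] -0.30632665309777807
(np.float64(0.006593800609392859), (0.6944, -0.0764), (106.6, 45.0), np.float64(1.748), [297, 139, 50, 109, 4338])
side (np.float64(0.001328667089704656), (0.6923, -0.0689), (138.1, 57.1), np.float64(1.768), [339, 187, 36, 37, 673])
side (np.float64(0.0022924962352986926), (0.5267, -0.4197), (140.5, 57.2), np.float64(1.608), [302, 303, 41, 65, 1573])
side (np.float64(0.003417085910813524), (0.6071, -0.2402), (145.4, 59.1), np.float64(1.731), [318, 234, 43, 52, 1175])
scene (np.float64(0.03254486508425807), (0.7255, -0.0676), (155.3, 127.2), np.float64(1.769), [315, 229, 49, 62, 1439])
scene (np.float64(0.002280860178648944), (0.5269, -0.4191), (140.8, 63.9), np.float64(1.61), [148, 262, 66, 48, 1298])
scene (np.float64(0.004716516825356967), (0.6063, -0.2391), (143.3, 61.9), np.float64(1.736), [236, 242, 57, 47, 1211])
```

View pics/w7.png

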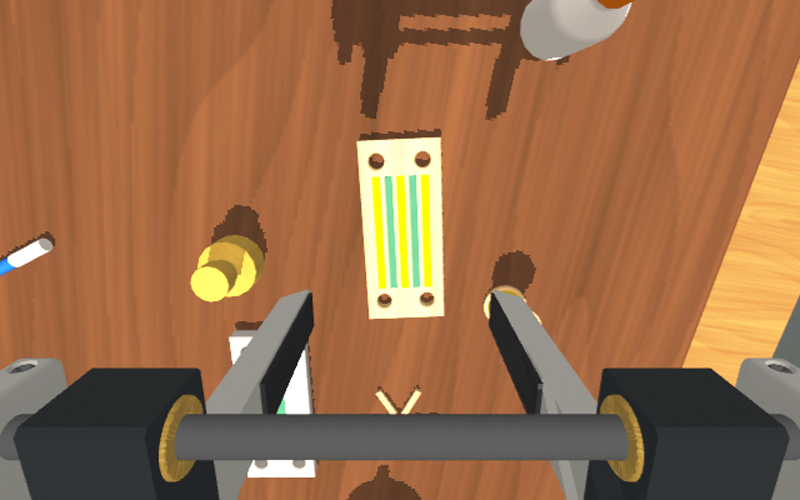

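The wrist view shows board4's holes at (376,161), (422,159), (384,300), (427,299). The spool is clear at (512,300).

Run:
```python
from h import *
w=load("w7")
H=np.array([pt(w,np.array(u)/1.25,.008)[:2] for u in [(376,161),(422,159),(427,299),(384,300)]])
print(H.round(4),H.mean(0),[np.linalg.norm(H[i]-H[(i+1)%4]).round(4) for i in range(4)])
d=(H[0]+H[1]-H[2]-H[3]);print("yaw",np.arctan2(d[1],d[0]))
```

```text
[[ 0.6653 -0.0174]
 [ 0.6981 -0.0108]
 [ 0.7202 -0.1182]
 [ 0.6866 -0.1243]] [ 0.69253237 -0.06768867] [np.float64(0.0334), np.float64(0.1096), np.float64(0.0342), np.float64(0.109)]
yaw 1.770862650723747
```

arm_command:
  increments:
    - {"gripper": 0.85, "slide": [0.0, 0.001, -0.04], "yaw": 0.045}
    - {"gripper": 0.85, "slide": [0.0, 0.001, -0.09], "yaw": 0.045}
    - {"gripper": 0.85, "slide": [0.0, 0.001, -0.13], "yaw": 0.045}
    - {"gripper": 0.85, "slide": [0.0, 0.001, -0.145], "yaw": 0.045}
    - {"gripper": 0.85, "slide": [0.0, 0.001, -0.145], "yaw": 0.045}
    - {"gripper": 0.3, "slide": [0.0, 0.001, -0.145], "yaw": 0.045}
    - {"gripper": 0.3, "slide": [0.0, 0.001, -0.145], "yaw": 0.045}
    - {"gripper": 0.3, "slide": [0.0, 0.001, -0.145], "yaw": 0.045}
  grip_force: 25

```text
time_s: 18.88
ee_pos: [0.6934, -0.0687, -0.0296]
eef_rot: [3.14, 0.001, 1.77]
force: [-0.8, 0.1, 6.4]
grip_width: 0.059
```

arm_command:
  increments:
    - {"gripper": 0.3, "slide": [0.0, 0.0, 0.0], "yaw": 0.0}
    - {"gripper": 0.3, "slide": [0.0, 0.0, 0.02], "yaw": 0.0}
    - {"gripper": 0.3, "slide": [0.0, 0.0, 0.05], "yaw": 0.0}
    - {"gripper": 0.3, "slide": [0.0, 0.0, 0.1], "yaw": 0.0}
    - {"gripper": 0.3, "slide": [0.0, 0.0, 0.14], "yaw": 0.0}
    - {"gripper": 0.3, "slide": [0.0, 0.0, 0.14], "yaw": 0.0}

```text
time_s: 19.62
ee_pos: [0.6943, -0.0689, 0.1142]
eef_rot: [3.135, 0.002, 1.77]
force: [-0.6, 0.3, -1.5]
grip_width: 0.059
```

arm_command:
  increments:
    - {"gripper": 0.3, "slide": [-0.015, 0.03, 0.0], "yaw": -0.04}
    - {"gripper": 0.3, "slide": [-0.03, 0.08, 0.0], "yaw": -0.1}
    - {"gripper": 0.3, "slide": [-0.055, 0.14, 0.0], "yaw": -0.16}
    - {"gripper": 0.3, "slide": [-0.08, 0.2, 0.0], "yaw": -0.22}
    - {"gripper": 0.3, "slide": [-0.1, 0.255, 0.0], "yaw": -0.28}
    - {"gripper": 0.3, "slide": [-0.115, 0.3, 0.0], "yaw": -0.32}
    - {"gripper": 0.3, "slide": [-0.124, 0.32, 0.0], "yaw": -0.345}
    - {"gripper": 0.3, "slide": [-0.125, 0.326, 0.0], "yaw": -0.345}

```text
time_s: 20.62
ee_pos: [0.5668, 0.2583, 0.1086]
eef_rot: [-3.141, 0.0, 1.427]
force: [0.0, -0.4, -0.7]
grip_width: 0.0591
```

arm_command:
  increments:
    - {"gripper": 0.3, "slide": [0.0, 0.0, 0.0], "yaw": 0.0}
    - {"gripper": 0.3, "slide": [0.0, 0.0, -0.02], "yaw": 0.0}
    - {"gripper": 0.3, "slide": [0.0, 0.0, -0.035], "yaw": 0.0}
    - {"gripper": 0.3, "slide": [0.0, 0.0, -0.035], "yaw": 0.0}
    - {"gripper": 0.3, "slide": [0.0, 0.0, -0.035], "yaw": 0.0}

```text
time_s: 21.25
ee_pos: [0.5681, 0.2571, 0.0745]
eef_rot: [3.141, -0.0, 1.424]
force: [0.1, -0.0, 0.9]
grip_width: 0.0592
```

Run:
```python
from h import *
w=shot("wrist","w8")
cv2.imwrite("pics/w8.png",cv2.resize(w["color"][60:320,180:460,::-1],None,fx=2.2,fy=2.2,interpolation=cv2.INTER_CUBIC))
o=readout.get_obs();print(o['time_s'],o['ee_pos'],o['eef_rot'],o['force'],o['grip_width'])
```

```text
21.3 [0.56809461 0.25727613 0.07464308] [ 3.14077762e+00 -4.83344480e-04  1.42459435e+00] [-0.00738045  0.04561485 -1.38898181] 0.05944940174483461
```

View pics/w8.png

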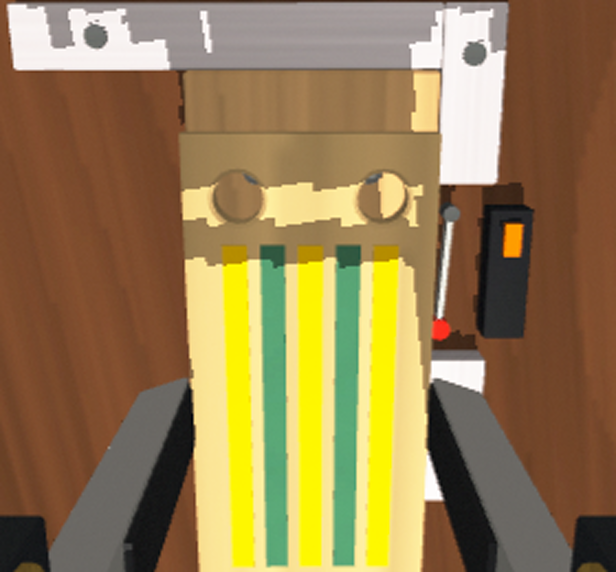

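The board is held over the posts, with its far holes at crop (238,197) and (383,197). I'll compare these with the posts.

```bash
cat >> h.py <<'E'
CO=np.array([.6257,.334]);M=np.array([[.9895,-.1445],[.1445,.9895]])
def J(p): return (M@(np.array(p)[:2]-CO)).round(4)
def W(j): return CO+M.T@np.array(j)
E
python3 - <<'E'
from h import *
w=load("w8")
f=lambda u,z:pt(w,(180+u[0]/2.2,60+u[1]/2.2),z)
for z in (.109,.113,.117):
    a,b=f((238,197),z),f((383,197),z);print(z,J(a),J(b),np.linalg.norm(a-b),"tcp",J([.5681,.2573]))
for z,j in ((.067,(-.062,-.030)),(.067,(-.028,-.030)),(.067,(-.062,-.028)),(.067,(-.028,-.028))):
    p=(proj(w,[*W(j),z])[0]-[180,60])*2.2;print("post px",j,p.round(0))
print("fence corner",J(f((441,70),.012)),J(f((180,70),.012)))
E
```

```text
0.109 [-0.063  -0.0286] [-0.0288 -0.0287] 0.03415339274467979 tcp [-0.0459 -0.0842]
0.113 [-0.0626 -0.028 ] [-0.0292 -0.0281] 0.033385484992310116 tcp [-0.0459 -0.0842]
0.117 [-0.0622 -0.0274] [-0.0296 -0.0275] 0.03261757723994034 tcp [-0.0459 -0.0842]
post px (-0.062, -0.03) [254. 181.]
post px (-0.028, -0.03) [372. 181.]
post px (-0.062, -0.028) [254. 174.]
post px (-0.028, -0.028) [372. 174.]
fence corner [-0.0002  0.0016] [-0.0909  0.0017]
```

arm_command:
  increments:
    - {"gripper": 0.3, "slide": [0.001, 0.0, -0.02], "yaw": 0.0}
    - {"gripper": 0.3, "slide": [0.001, 0.0, -0.035], "yaw": 0.0}
    - {"gripper": 0.3, "slide": [0.001, 0.0, -0.045], "yaw": 0.0}
    - {"gripper": 0.3, "slide": [0.001, 0.0, -0.055], "yaw": 0.0}
    - {"gripper": 0.3, "slide": [0.001, 0.0, -0.065], "yaw": 0.0}
    - {"gripper": 0.3, "slide": [0.001, 0.0, -0.075], "yaw": 0.0}
    - {"gripper": 0.3, "slide": [0.001, 0.0, -0.084], "yaw": 0.0}
    - {"gripper": 0.3, "slide": [0.001, 0.0, -0.084], "yaw": 0.0}

```text
time_s: 22.3
ee_pos: [0.5683, 0.2572, -0.0108]
eef_rot: [-3.141, 0.001, 1.425]
force: [-0.3, 0.4, -0.9]
grip_width: 0.0594
```

arm_command:
  increments:
    - {"gripper": 0.3, "slide": [0.0, 0.0, -0.002], "yaw": 0.0}
    - {"gripper": 0.3, "slide": [0.0, 0.0, -0.003], "yaw": 0.0}
    - {"gripper": 0.3, "slide": [0.0, 0.0, -0.003], "yaw": 0.0}

```text
time_s: 22.68
ee_pos: [0.5688, 0.2574, -0.0129]
eef_rot: [3.141, -0.0, 1.425]
force: [0.0, 0.8, -1.6]
grip_width: 0.0593
```

arm_command:
  increments:
    - {"gripper": 0.75, "slide": [0.0, 0.0, 0.0], "yaw": 0.0}
    - {"gripper": 0.75, "slide": [0.0, 0.0, 0.0], "yaw": 0.0}
    - {"gripper": 0.75, "slide": [0.0, 0.0, 0.0], "yaw": 0.0}
    - {"gripper": 0.75, "slide": [0.0, 0.0, 0.03], "yaw": 0.0}
    - {"gripper": 0.75, "slide": [0.0, 0.0, 0.08], "yaw": 0.0}
    - {"gripper": 0.75, "slide": [0.0, 0.0, 0.14], "yaw": 0.0}
    - {"gripper": 0.75, "slide": [0.0, 0.0, 0.18], "yaw": 0.0}
    - {"gripper": 0.75, "slide": [0.0, 0.0, 0.18], "yaw": 0.0}

```text
time_s: 23.68
ee_pos: [0.5699, 0.2578, 0.1705]
eef_rot: [3.136, -0.003, 1.425]
force: [-0.9, -0.3, -0.4]
grip_width: 0.0708
```

```bash
cat >> h.py <<'E'
def pale(c,near,z,zr=None):
    """fit of a pale board (low-sat bright or yellow/green stripe) in the wrist view"""
    hsv=cv2.cvtColor(c["color"],cv2.COLOR_RGB2HSV);return hsv
E
python3 - <<'E'
from h import *
w=shot("wrist","w9")
d=shot("side","d9")
o=readout.get_obs();print(o['time_s'],o['ee_pos'],o['force'])
for n in("side","scene"):
    c=shot(n,n+"9")
    for k,z,p in(("b",.023,(.569,.257)),("b",.008,(.529,-.42)),("cover",.012,(.61,-.242))): print(n,board(c,k,z,p))
a=cv2.resize(w["color"][60:400,180:460,::-1],None,fx=1.5,fy=1.5,interpolation=cv2.INTER_CUBIC)
b=cv2.resize(d["color"][105:170,240:325,::-1],None,fx=4.4,fy=4.4,interpolation=cv2.INTER_CUBIC)
f=np.zeros((510,a.shape[1]+b.shape[1],3),np.uint8);f[:a.shape[0],:a.shape[1]]=a;f[:b.shape[0],a.shape[1]:]=b
cv2.imwrite("pics/w9.png",f)
E
```

```text
23.775 [0.56842368 0.2572373  0.16625316] [-0.39366712  0.32764268  0.55747839]
side (np.float64(0.013354188767914305), (0.577, 0.2463), (163.1, 61.5), np.float64(1.636), [282, 120, 22, 31, 423])
side (np.float64(0.002062815454229811), (0.5269, -0.4199), (140.1, 56.8), np.float64(1.608), [302, 303, 41, 64, 1555])
side (np.float64(0.00289201563894995), (0.6073, -0.2411), (143.6, 59.1), np.float64(1.731), [318, 235, 43, 51, 1168])
scene (np.float64(0.011037389138590878), (0.5731, 0.2468), (172.2, 90.5), np.float64(1.427), [362, 156, 58, 33, 1016])
scene (np.float64(0.0021719175109888096), (0.5271, -0.419), (140.9, 64.0), np.float64(1.608), [148, 262, 66, 48, 1302])
scene (np.float64(0.004599862976534186), (0.6064, -0.2392), (143.6, 62.0), np.float64(1.736), [236, 242, 57, 47, 1214])
```

View pics/w9.png

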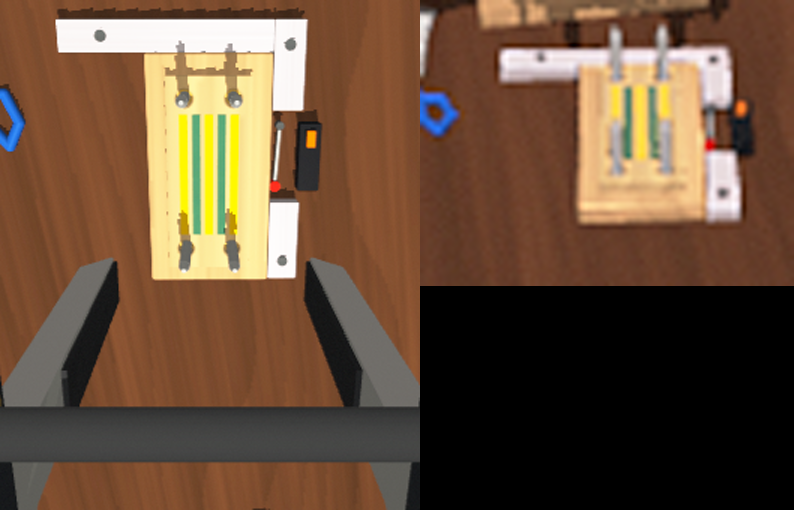

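Board4 is threaded flat on the slab with the base still flush. The side and scene cameras agree on board1 at (0.527, −0.419), yaw 1.609, so I go there.

arm_command:
  increments:
    - {"gripper": 0.85, "slide": [0.0, -0.05, 0.0], "yaw": 0.03}
    - {"gripper": 0.85, "slide": [0.0, -0.11, 0.0], "yaw": 0.06}
    - {"gripper": 0.85, "slide": [-0.01, -0.17, 0.0], "yaw": 0.1}
    - {"gripper": 0.85, "slide": [-0.015, -0.23, 0.0], "yaw": 0.13}
    - {"gripper": 0.85, "slide": [-0.02, -0.29, 0.0], "yaw": 0.16}
    - {"gripper": 0.85, "slide": [-0.025, -0.35, 0.0], "yaw": 0.184}
    - {"gripper": 0.85, "slide": [-0.03, -0.41, 0.0], "yaw": 0.184}
    - {"gripper": 0.85, "slide": [-0.035, -0.47, 0.0], "yaw": 0.184}

```text
time_s: 24.88
ee_pos: [0.5328, -0.2144, 0.1657]
eef_rot: [-3.14, -0.001, 1.609]
force: [1.1, 0.0, -0.2]
grip_width: 0.0797
```

arm_command:
  increments:
    - {"gripper": 0.85, "slide": [-0.003, -0.06, -0.01], "yaw": 0.0}
    - {"gripper": 0.85, "slide": [-0.005, -0.12, -0.03], "yaw": 0.0}
    - {"gripper": 0.85, "slide": [-0.007, -0.17, -0.05], "yaw": 0.0}
    - {"gripper": 0.85, "slide": [-0.007, -0.206, -0.07], "yaw": 0.0}
    - {"gripper": 0.85, "slide": [-0.007, -0.206, -0.08], "yaw": 0.0}
    - {"gripper": 0.85, "slide": [-0.007, -0.206, -0.08], "yaw": 0.0}

```text
time_s: 25.62
ee_pos: [0.5262, -0.4176, 0.0853]
eef_rot: [-3.14, -0.002, 1.609]
force: [-0.8, 1.2, 0.1]
grip_width: 0.0803
```

Run:
```python
from h import *
w=shot("wrist","w10",up=1.25)
o=readout.get_obs();print(o['time_s'],o['ee_pos'],o['eef_rot'],o['force'],o['grip_width'])
for n in("side","scene"):
    c=shot(n,n+"10")
    print(n,board(c,"b",.008,(.527,-.42)))
# hole detection in wrist: dark blobs within the board
g=cv2.cvtColor(w["color"],cv2.COLOR_RGB2HSV)
T=o['ee_pos'];a=1.609;ax=np.array([np.cos(a),np.sin(a)]);ay=np.array([-np.sin(a),np.cos(a)])
P=[]
for i in(1,-1):
  for j in(1,-1):
    q=np.array([.527,-.4185])+ax*i*.055+ay*j*.017
    u=proj(w,[*q,.008])[0]
    x0,y0=(u-12).astype(int);roi=g[y0:y0+25,x0:x0+25,2]
    if roi.size<625: print("out",u);continue
    m=(roi<roi.max()*.7)&(np.hypot(*np.mgrid[-12:13,-12:13])<12)
    ys,xs=np.nonzero(m)
    p=pt(w,(x0+xs.mean(),y0+ys.mean()),.008)[:2];P.append(p);print(u.round(0),len(xs),(p-q).round(4))
print("mean",np.mean(P,0))
```

```text
25.675 [ 0.5268044  -0.41761076  0.08655585] [-3.14090742e+00 -8.44512225e-04  1.60959739e+00] [-0.43474347 -0.95308821  0.50651495] 0.08023840226824208
side (np.float64(0.000376446046867086), (0.5269, -0.4196), (138.5, 56.8), np.float64(1.608), [304, 303, 39, 64, 1507])
scene (np.float64(0.0010200209117713556), (0.5265, -0.4191), (140.8, 62.9), np.float64(1.608), [148, 262, 66, 48, 1291])
[301. 133.] 157 [ 0.0009 -0.0008]
[342. 132.] 158 [ 0.0007 -0.0008]
[303. 254.] 118 [0.0008 0.0001]
[340. 254.] 121 [ 0.0007 -0.0001]
mean [ 0.52778367 -0.41890115]
```

arm_command:
  increments:
    - {"gripper": 0.85, "slide": [0.001, -0.001, -0.04], "yaw": 0.0}
    - {"gripper": 0.85, "slide": [0.001, -0.001, -0.08], "yaw": 0.0}
    - {"gripper": 0.85, "slide": [0.001, -0.001, -0.105], "yaw": 0.0}
    - {"gripper": 0.85, "slide": [0.001, -0.001, -0.117], "yaw": 0.0}
    - {"gripper": 0.85, "slide": [0.001, -0.001, -0.117], "yaw": 0.0}
    - {"gripper": 0.3, "slide": [0.001, -0.001, -0.117], "yaw": 0.0}
    - {"gripper": 0.3, "slide": [0.001, -0.001, -0.117], "yaw": 0.0}
    - {"gripper": 0.3, "slide": [0.001, -0.001, -0.117], "yaw": 0.0}

```text
time_s: 26.78
ee_pos: [0.528, -0.42, -0.0291]
eef_rot: [3.141, 0.001, 1.609]
force: [-0.1, 0.5, 4.2]
grip_width: 0.0592
```

arm_command:
  increments:
    - {"gripper": 0.3, "slide": [0.0, 0.0, 0.0], "yaw": 0.0}
    - {"gripper": 0.3, "slide": [0.0, 0.0, 0.02], "yaw": 0.0}
    - {"gripper": 0.3, "slide": [0.0, 0.0, 0.05], "yaw": 0.0}
    - {"gripper": 0.3, "slide": [0.0, 0.0, 0.1], "yaw": 0.0}
    - {"gripper": 0.3, "slide": [0.0, 0.0, 0.14], "yaw": 0.0}
    - {"gripper": 0.3, "slide": [0.0, 0.0, 0.14], "yaw": 0.0}

```text
time_s: 27.52
ee_pos: [0.5289, -0.4207, 0.1149]
eef_rot: [3.137, 0.005, 1.609]
force: [-0.7, 0.6, -0.5]
grip_width: 0.0588
```

arm_command:
  increments:
    - {"gripper": 0.3, "slide": [0.002, 0.04, 0.0], "yaw": -0.02}
    - {"gripper": 0.3, "slide": [0.005, 0.1, 0.0], "yaw": -0.04}
    - {"gripper": 0.3, "slide": [0.008, 0.155, 0.0], "yaw": -0.06}
    - {"gripper": 0.3, "slide": [0.01, 0.21, 0.0], "yaw": -0.08}
    - {"gripper": 0.3, "slide": [0.015, 0.27, 0.0], "yaw": -0.1}
    - {"gripper": 0.3, "slide": [0.02, 0.33, 0.0], "yaw": -0.12}
    - {"gripper": 0.3, "slide": [0.025, 0.39, 0.0], "yaw": -0.14}
    - {"gripper": 0.3, "slide": [0.03, 0.445, 0.0], "yaw": -0.16}

```text
time_s: 28.52
ee_pos: [0.5571, 0.0274, 0.1097]
eef_rot: [-3.141, 0.0, 1.448]
force: [0.7, -0.5, 0.3]
grip_width: 0.0593
```

arm_command:
  increments:
    - {"gripper": 0.3, "slide": [0.003, 0.06, 0.0], "yaw": -0.024}
    - {"gripper": 0.3, "slide": [0.006, 0.12, 0.0], "yaw": -0.024}
    - {"gripper": 0.3, "slide": [0.009, 0.17, 0.0], "yaw": -0.024}
    - {"gripper": 0.3, "slide": [0.011, 0.21, 0.0], "yaw": -0.024}
    - {"gripper": 0.3, "slide": [0.011, 0.23, 0.0], "yaw": -0.024}
    - {"gripper": 0.3, "slide": [0.011, 0.231, -0.02], "yaw": -0.024}
    - {"gripper": 0.3, "slide": [0.011, 0.231, -0.034], "yaw": -0.024}
    - {"gripper": 0.3, "slide": [0.011, 0.231, -0.034], "yaw": -0.024}

```text
time_s: 29.52
ee_pos: [0.5682, 0.2554, 0.0748]
eef_rot: [-3.14, 0.001, 1.424]
force: [0.2, -0.6, -0.6]
grip_width: 0.0591
```

```bash
cat >> h.py <<'E'
def holes(c,ctr,a,z,which=((1,1),(1,-1),(-1,1),(-1,-1)),r=12,k=.7):
    """dark hole blobs near the predicted places; centre offset of each"""
    v=cv2.cvtColor(c["color"],cv2.COLOR_RGB2HSV)[...,2];ax=np.array([np.cos(a),np.sin(a)]);ay=np.array([-np.sin(a),np.cos(a)])
    for i,j in which:
        q=np.array(ctr)+ax*i*.055+ay*j*.017;u=proj(c,[*q,z])[0]
        x0,y0=(u-r).astype(int);roi=v[y0:y0+2*r+1,x0:x0+2*r+1]
        m=(roi<roi.max()*k)&(np.hypot(*np.mgrid[-r:r+1,-r:r+1])<r);ys,xs=np.nonzero(m)
        p=pt(c,(x0+xs.mean(),y0+ys.mean()),z)[:2];print(u.round(0),len(xs),(p-q).round(4))
E
python3 - <<'E'
from h import *
w=shot("wrist","w11")
o=readout.get_obs();T=o['ee_pos'];print(o['time_s'],T,J(T),o['eef_rot'],o['force'],o['grip_width'])
# board edges: bright/board-vs-rest far edge column profile at z top of board
z=T[2]+.034-.004+.008
cv2.imwrite("pics/w11.png",cv2.resize(w["color"][60:320,180:460,::-1],None,fx=2.2,fy=2.2,interpolation=cv2.INTER_CUBIC))
holes(w,T[:2]+[0,.001],1.425,z,((1,1),(1,-1)),r=14,k=.8)
E
```

```text
29.575 [0.56869746 0.25562613 0.07583871] [-0.0451 -0.0858] [-3.14099085e+00  3.89829136e-04  1.42390414e+00] [ 1.11006327  0.35898521 -0.48432281] 0.059324484041562354
[288. 150.] 540 [-0.0003  0.0005]
[355. 150.] 426 [-0.0011  0.0007]
```

View pics/w11.png

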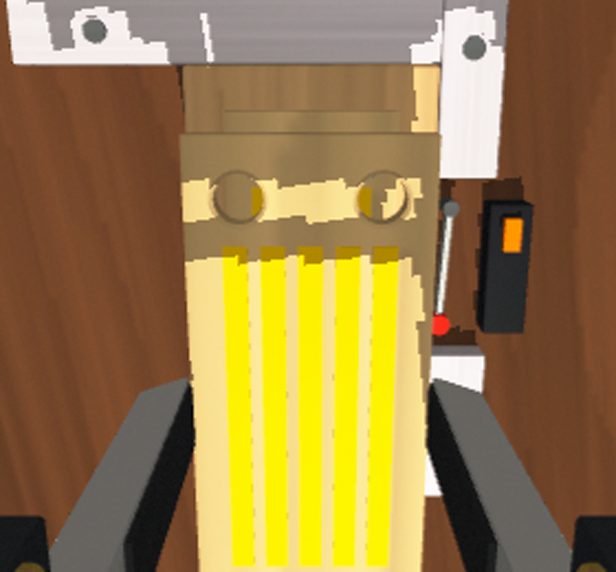

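The holes sit at the same place in the gripper as before, so I shift y +2 mm and lower 8 mm less far.

arm_command:
  increments:
    - {"gripper": 0.3, "slide": [0.0, 0.002, -0.02], "yaw": 0.0}
    - {"gripper": 0.3, "slide": [0.0, 0.002, -0.032], "yaw": 0.0}
    - {"gripper": 0.3, "slide": [0.0, 0.002, -0.042], "yaw": 0.0}
    - {"gripper": 0.3, "slide": [0.0, 0.002, -0.052], "yaw": 0.0}
    - {"gripper": 0.3, "slide": [0.0, 0.002, -0.062], "yaw": 0.0}
    - {"gripper": 0.3, "slide": [0.0, 0.002, -0.072], "yaw": 0.0}
    - {"gripper": 0.3, "slide": [0.0, 0.002, -0.079], "yaw": 0.0}
    - {"gripper": 0.3, "slide": [0.0, 0.002, -0.079], "yaw": 0.0}

```text
time_s: 30.58
ee_pos: [0.5684, 0.2582, -0.0036]
eef_rot: [-3.141, 0.0, 1.425]
force: [0.1, -0.2, -0.2]
grip_width: 0.0589
```

arm_command:
  increments:
    - {"gripper": 0.3, "slide": [0.0, 0.0, -0.001], "yaw": 0.0}
    - {"gripper": 0.3, "slide": [0.0, 0.0, -0.001], "yaw": 0.0}

```text
time_s: 30.82
ee_pos: [0.5688, 0.2584, -0.0038]
eef_rot: [3.141, -0.0, 1.425]
force: [0.1, 0.4, 0.6]
grip_width: 0.0591
```

Release, lift, and head back towards the cover while checking.

arm_command:
  increments:
    - {"gripper": 0.75, "slide": [0.0, 0.0, 0.0], "yaw": 0.0}
    - {"gripper": 0.75, "slide": [0.0, 0.0, 0.0], "yaw": 0.0}
    - {"gripper": 0.75, "slide": [0.0, 0.0, 0.0], "yaw": 0.0}
    - {"gripper": 0.75, "slide": [0.0, 0.0, 0.03], "yaw": 0.0}
    - {"gripper": 0.75, "slide": [0.0, 0.0, 0.08], "yaw": 0.0}
    - {"gripper": 0.75, "slide": [0.0, 0.0, 0.13], "yaw": 0.0}
    - {"gripper": 0.75, "slide": [0.0, 0.0, 0.17], "yaw": 0.0}
    - {"gripper": 0.75, "slide": [0.0, 0.0, 0.17], "yaw": 0.0}

```text
time_s: 31.82
ee_pos: [0.5699, 0.2588, 0.1694]
eef_rot: [3.137, -0.003, 1.425]
force: [0.0, -0.1, -0.2]
grip_width: 0.0705
```

Run:
```python
from h import *
w=shot("wrist","w12")
o=readout.get_obs();print(o['time_s'],o['ee_pos'],o['force'])
# yellow stripes centroid of the top board at z=.031 -> centre & heading
hsv=cv2.cvtColor(w["color"],cv2.COLOR_RGB2HSV);m=((hsv[...,0]>26)&(hsv[...,0]<33)&(hsv[...,1]>230)&(hsv[...,2]>180)).astype(np.uint8)
m=cv2.morphologyEx(m,cv2.MORPH_CLOSE,np.ones((9,9)))
n,l,st,_=cv2.connectedComponentsWithStats(m);i=1+st[1:,4].argmax()
cs,_=cv2.findContours((l==i).astype(np.uint8),0,1);P=np.array([pt(w,p,.031)[:2]*1000 for p in max(cs,key=len)[:,0]],np.float32)
r=cv2.minAreaRect(P);print("stripes",r,J(np.array(r[0])/1000))
for n in("side","scene"):
    c=shot(n,n+"12");print(n,board(c,"cover",.012,(.607,-.24)))
cv2.imwrite("pics/w12.png",cv2.resize(w["color"][60:330,180:460,::-1],None,fx=2,fy=2,interpolation=cv2.INTER_CUBIC))
```

```text
31.875 [0.56900598 0.25847114 0.16686827] [ 0.22000897 -0.40386185  0.16914446]
stripes ((568.74365234375, 259.0910949707031), (85.7491683959961, 40.73360061645508), 81.56327819824219) [-0.0455 -0.0824]
side (np.float64(0.001116606957060794), (0.6073, -0.2411), (143.6, 59.1), np.float64(1.731), [318, 235, 43, 51, 1171])
scene (np.float64(0.0010315099807515881), (0.6064, -0.2392), (143.6, 62.0), np.float64(1.736), [236, 242, 57, 47, 1214])
```

arm_command:
  increments:
    - {"gripper": 0.85, "slide": [0.0, -0.05, 0.0], "yaw": 0.03}
    - {"gripper": 0.85, "slide": [0.005, -0.11, 0.0], "yaw": 0.07}
    - {"gripper": 0.85, "slide": [0.01, -0.17, 0.0], "yaw": 0.11}
    - {"gripper": 0.85, "slide": [0.015, -0.23, 0.0], "yaw": 0.15}
    - {"gripper": 0.85, "slide": [0.02, -0.29, 0.0], "yaw": 0.2}
    - {"gripper": 0.85, "slide": [0.025, -0.35, 0.0], "yaw": 0.25}
    - {"gripper": 0.85, "slide": [0.03, -0.41, 0.0], "yaw": 0.29}
    - {"gripper": 0.85, "slide": [0.036, -0.46, 0.0], "yaw": 0.308}

```text
time_s: 32.98
ee_pos: [0.604, -0.2038, 0.1642]
eef_rot: [-3.139, -0.001, 1.733]
force: [-0.3, -0.0, -0.0]
grip_width: 0.0801
```

arm_command:
  increments:
    - {"gripper": 0.85, "slide": [0.002, -0.03, -0.02], "yaw": 0.0}
    - {"gripper": 0.85, "slide": [0.002, -0.039, -0.05], "yaw": 0.0}
    - {"gripper": 0.85, "slide": [0.002, -0.039, -0.08], "yaw": 0.0}
    - {"gripper": 0.85, "slide": [0.002, -0.039, -0.08], "yaw": 0.0}
    - {"gripper": 0.85, "slide": [0.002, -0.039, -0.08], "yaw": 0.0}

```text
time_s: 33.6
ee_pos: [0.607, -0.2406, 0.0866]
eef_rot: [3.141, 0.0, 1.733]
force: [0.1, 0.3, 0.7]
grip_width: 0.0799
```

Run:
```python
from h import *
w=shot("wrist","w13",up=1.25)
o=readout.get_obs();print(o['time_s'],o['ee_pos'],o['eef_rot'],o['force'],o['grip_width'])
for n in("side","scene"):
    c=shot(n,n+"13");print(n,board(c,"cover",.012,(.607,-.24)))
holes(w,(.607,-.241),1.733,.012)
print(board(w,"cover",.012,(.607,-.24)))
```

```text
33.65 [ 0.60717718 -0.24067356  0.08711994] [3.14041308e+00 7.75026128e-04 1.73306587e+00] [0.70728511 0.87686972 0.12763749] 0.07990730633752982
side (np.float64(0.03061525194681686), (0.6016, -0.2099), (207.2, 58.7), np.float64(1.735), [319, 218, 42, 68, 1275])
scene (np.float64(0.03698041430596797), (0.587, -0.2089), (220.6, 106.4), np.float64(2.14), [236, 218, 57, 71, 1314])
[300. 132.] 166 [0.0007 0.0025]
[341. 132.] 167 [0.0004 0.0024]
[302. 254.] 122 [0.0005 0.0035]
[339. 254.] 120 [0.0002 0.0034]
(np.float64(0.002004329559536965), (0.6075, -0.2381), (137.9, 59.5), np.float64(1.732), [286, 111, 73, 155, 9062])
```

arm_command:
  increments:
    - {"gripper": 0.85, "slide": [0.0, 0.0025, -0.04], "yaw": 0.0}
    - {"gripper": 0.85, "slide": [0.0, 0.0025, -0.08], "yaw": 0.0}
    - {"gripper": 0.85, "slide": [0.0, 0.0025, -0.105], "yaw": 0.0}
    - {"gripper": 0.85, "slide": [0.0, 0.0025, -0.117], "yaw": 0.0}
    - {"gripper": 0.85, "slide": [0.0, 0.0025, -0.117], "yaw": 0.0}
    - {"gripper": 0.3, "slide": [0.0, 0.0025, -0.117], "yaw": 0.0}
    - {"gripper": 0.3, "slide": [0.0, 0.0025, -0.117], "yaw": 0.0}
    - {"gripper": 0.3, "slide": [0.0, 0.0025, -0.117], "yaw": 0.0}
  grip_force: 35

```text
time_s: 34.75
ee_pos: [0.6071, -0.2384, -0.0301]
eef_rot: [3.14, 0.001, 1.733]
force: [-0.5, 0.6, 4.5]
grip_width: 0.0596
```

arm_command:
  increments:
    - {"gripper": 0.3, "slide": [0.0, 0.0, 0.0], "yaw": 0.0}
    - {"gripper": 0.3, "slide": [0.0, 0.0, 0.02], "yaw": 0.0}
    - {"gripper": 0.3, "slide": [0.0, 0.0, 0.05], "yaw": 0.0}
    - {"gripper": 0.3, "slide": [0.0, 0.0, 0.1], "yaw": 0.0}
    - {"gripper": 0.3, "slide": [0.0, 0.0, 0.14], "yaw": 0.0}
    - {"gripper": 0.3, "slide": [0.0, 0.0, 0.14], "yaw": 0.0}

```text
time_s: 35.5
ee_pos: [0.6081, -0.2388, 0.1137]
eef_rot: [3.136, 0.004, 1.733]
force: [-0.9, -0.0, -1.8]
grip_width: 0.0597
```

arm_command:
  increments:
    - {"gripper": 0.3, "slide": [-0.003, 0.04, 0.0], "yaw": -0.03}
    - {"gripper": 0.3, "slide": [-0.007, 0.1, 0.0], "yaw": -0.07}
    - {"gripper": 0.3, "slide": [-0.012, 0.16, 0.0], "yaw": -0.11}
    - {"gripper": 0.3, "slide": [-0.018, 0.22, 0.0], "yaw": -0.15}
    - {"gripper": 0.3, "slide": [-0.024, 0.28, 0.0], "yaw": -0.2}
    - {"gripper": 0.3, "slide": [-0.03, 0.34, 0.0], "yaw": -0.24}
    - {"gripper": 0.3, "slide": [-0.034, 0.4, 0.0], "yaw": -0.28}
    - {"gripper": 0.3, "slide": [-0.037, 0.45, 0.0], "yaw": -0.308}

```text
time_s: 36.5
ee_pos: [0.5687, 0.2139, 0.1085]
eef_rot: [-3.141, 0.0, 1.424]
force: [0.8, 0.3, -1.0]
grip_width: 0.0595
```

arm_command:
  increments:
    - {"gripper": 0.3, "slide": [-0.001, 0.03, 0.0], "yaw": 0.0}
    - {"gripper": 0.3, "slide": [-0.001, 0.0465, 0.0], "yaw": 0.0}
    - {"gripper": 0.3, "slide": [-0.001, 0.0465, -0.015], "yaw": 0.0}
    - {"gripper": 0.3, "slide": [-0.001, 0.0465, -0.03], "yaw": 0.0}
    - {"gripper": 0.3, "slide": [-0.001, 0.0465, -0.034], "yaw": 0.0}
    - {"gripper": 0.3, "slide": [-0.001, 0.0465, -0.034], "yaw": 0.0}

```text
time_s: 37.25
ee_pos: [0.5687, 0.2576, 0.0746]
eef_rot: [-3.141, 0.0, 1.424]
force: [-0.4, -0.5, -0.9]
grip_width: 0.0593
```

Run:
```python
from h import *
w=shot("wrist","w14")
o=readout.get_obs();T=o['ee_pos'];print(o['time_s'],T,J(T),o['eef_rot'],o['force'],o['grip_width'])
cv2.imwrite("pics/w14.png",cv2.resize(w["color"][60:320,180:460,::-1],None,fx=2.2,fy=2.2,interpolation=cv2.INTER_CUBIC))
z=T[2]+.034-.003+.012
for k in (.6,.7,.8): holes(w,T[:2],1.425,z,((1,1),(1,-1)),r=14,k=k)
# far edge of the held cover
v=cv2.cvtColor(w["color"],cv2.COLOR_RGB2HSV)
for u in (300,320,340): print(u,[tuple(w["color"][r,u]) for r in range(100,135,3)])
```

```text
37.3 [0.56893487 0.25791235 0.07512603] [-0.0452 -0.0835] [ 3.14139751e+00 -1.47108654e-04  1.42411488e+00] [-0.50198828 -0.41611305 -0.60106372] 0.059337934441800966
[287. 153.] 296 [-0.0018  0.0008]
[356. 153.] 314 [-0.0006  0.0005]
[287. 153.] 502 [-0.0008  0.0005]
[356. 153.] 469 [-0.0009  0.0004]
[287. 153.] 575 [-0.0003  0.0003]
[356. 153.] 516 [-0.0009  0.0003]
300 [(np.uint8(152), np.uint8(117), np.uint8(75)), (np.uint8(152), np.uint8(117), np.uint8(76)), (np.uint8(152), np.uint8(117), np.uint8(76)), (np.uint8(152), np.uint8(117), np.uint8(76)), (np.uint8(144), np.uint8(112), np.uint8(74)), (np.uint8(160), np.uint8(130), np.uint8(83)), (np.uint8(159), np.uint8(129), np.uint8(82)), (np.uint8(159), np.uint8(129), np.uint8(84)), (np.uint8(141), np.uint8(134), np.uint8(124)), (np.uint8(140), np.uint8(135), np.uint8(123)), (np.uint8(143), np.uint8(134), np.uint8(124)), (np.uint8(142), np.uint8(135), np.uint8(125))]
320 [(np.uint8(149), np.uint8(114), np.uint8(74)), (np.uint8(150), np.uint8(115), np.uint8(73)), (np.uint8(150), np.uint8(115), np.uint8(75)), (np.uint8(150), np.uint8(
[... 253 characters left out ...]
np.uint8(141), np.uint8(133), np.uint8(123)), (np.uint8(142), np.uint8(135), np.uint8(124)), (np.uint8(141), np.uint8(134), np.uint8(123))]
340 [(np.uint8(143), np.uint8(110), np.uint8(72)), (np.uint8(144), np.uint8(110), np.uint8(70)), (np.uint8(144), np.uint8(111), np.uint8(71)), (np.uint8(145), np.uint8(111), np.uint8(71)), (np.uint8(130), np.uint8(103), np.uint8(67)), (np.uint8(162), np.uint8(131), np.uint8(84)), (np.uint8(161), np.uint8(131), np.uint8(84)), (np.uint8(161), np.uint8(132), np.uint8(85)), (np.uint8(141), np.uint8(134), np.uint8(123)), (np.uint8(141), np.uint8(135), np.uint8(123)), (np.uint8(141), np.uint8(133), np.uint8(124)), (np.uint8(141), np.uint8(133), np.uint8(123))]
```

arm_command:
  increments:
    - {"gripper": 0.3, "slide": [0.0, 0.0, -0.02], "yaw": 0.0}
    - {"gripper": 0.3, "slide": [0.0, 0.0, -0.03], "yaw": 0.0}
    - {"gripper": 0.3, "slide": [0.0, 0.0, -0.04], "yaw": 0.0}
    - {"gripper": 0.3, "slide": [0.0, 0.0, -0.05], "yaw": 0.0}
    - {"gripper": 0.3, "slide": [0.0, 0.0, -0.06], "yaw": 0.0}
    - {"gripper": 0.3, "slide": [0.0, 0.0, -0.068], "yaw": 0.0}
    - {"gripper": 0.3, "slide": [0.0, 0.0, -0.071], "yaw": 0.0}
    - {"gripper": 0.3, "slide": [0.0, 0.0, -0.071], "yaw": 0.0}

```text
time_s: 38.3
ee_pos: [0.5687, 0.2584, 0.0039]
eef_rot: [-3.142, -0.0, 1.425]
force: [-0.3, -0.7, -0.3]
grip_width: 0.0595
```

arm_command:
  increments:
    - {"gripper": 0.3, "slide": [0.0, 0.0, -0.001], "yaw": 0.0}
    - {"gripper": 0.3, "slide": [0.0, 0.0, -0.002], "yaw": 0.0}
    - {"gripper": 0.3, "slide": [0.0, 0.0, -0.002], "yaw": 0.0}

```text
time_s: 38.67
ee_pos: [0.5687, 0.2584, 0.002]
eef_rot: [-3.142, -0.0, 1.425]
force: [-1.1, -0.5, -0.6]
grip_width: 0.0595
```

arm_command:
  increments:
    - {"gripper": 0.75, "slide": [0.0, 0.0, 0.0], "yaw": 0.0}
    - {"gripper": 0.75, "slide": [0.0, 0.0, 0.0], "yaw": 0.0}
    - {"gripper": 0.75, "slide": [0.0, 0.0, 0.0], "yaw": 0.0}
    - {"gripper": 0.75, "slide": [0.0, 0.0, 0.03], "yaw": 0.0}
    - {"gripper": 0.75, "slide": [0.0, 0.0, 0.08], "yaw": 0.0}
    - {"gripper": 0.75, "slide": [0.0, 0.0, 0.13], "yaw": 0.0}
    - {"gripper": 0.75, "slide": [0.0, 0.0, 0.165], "yaw": 0.0}
    - {"gripper": 0.75, "slide": [0.0, 0.0, 0.165], "yaw": 0.0}

```text
time_s: 39.67
ee_pos: [0.5697, 0.2588, 0.17]
eef_rot: [3.137, -0.003, 1.425]
force: [-0.2, -0.4, -1.7]
grip_width: 0.0703
```

Run:
```python
from h import *
w=shot("wrist","w15")
s=shot("side","d15");c=shot("scene","s15")
o=readout.get_obs();T=o['ee_pos'];print(o['time_s'],T)
# weight: mask of brass colour around the expected place
for n,q in (("side",s),("scene",c)):
    u=proj(q,[.566,-.12,.03])[0].astype(int);x0,y0=u-25
    r=q["color"][y0:y0+50,x0:x0+50];h=cv2.cvtColor(r,cv2.COLOR_RGB2HSV)
    m=((h[...,0]>15)&(h[...,0]<32)&(h[...,1]>90)&(h[...,2]>120)).astype(np.uint8)
    nn,l,st,ce=cv2.connectedComponentsWithStats(m);i=1+st[1:,4].argmax();print(n,"weight bbox",st[i]+[x0,y0,0,0,0],"cen",ce[i]+[x0,y0])
    for X in ((.563,-.12),(.57,-.12),(.566,-.115),(.566,-.125)): pass
    R=.022;t=np.linspace(0,6.28,30)
    for X in ((.562,-.118),(.566,-.12),(.570,-.118)):
        pts=[[X[0]+R*np.cos(k),X[1]+R*np.sin(k),zz] for k in t for zz in (0,.022)]+[[X[0]+.013*np.cos(k),X[1]+.013*np.sin(k),.052] for k in t]
        p=proj(q,pts);print("  pred",X,p.min(0).round(1),p.max(0).round(1))
a=cv2.resize(w["color"][60:330,180:460,::-1],None,fx=1.3,fy=1.3,interpolation=cv2.INTER_CUBIC)
b=cv2.resize(s["color"][105:170,240:325,::-1],None,fx=4.7,fy=4.7,interpolation=cv2.INTER_CUBIC)
H=max(a.shape[0],b.shape[0]);f=np.zeros((H,a.shape[1]+b.shape[1],3),np.uint8);f[:a.shape[0],:a.shape[1]]=a;f[:b.shape[0],a.shape[1]:]=b
cv2.imwrite("pics/w15.png",f)
```

```text
39.825 [0.56822333 0.25814396 0.1656738 ]
side weight bbox [303 207  17  24 317] cen [311.17350158 219.32492114]
  pred (0.562, -0.118) [301.8 208.9] [318.9 232.7]
  pred (0.566, -0.12) [303.4 209.2] [320.6 233.1]
  pred (0.57, -0.118) [304.8 208.5] [321.9 232.3]
scene weight bbox [286 214  19  24 316] cen [295.03481013 226.44620253]
  pred (0.562, -0.118) [284.4 215. ] [301.7 238.7]
  pred (0.566, -0.12) [284.7 216.3] [302.  239.9]
  pred (0.57, -0.118) [286.3 216.7] [303.6 240.4]
```

View pics/w15.png

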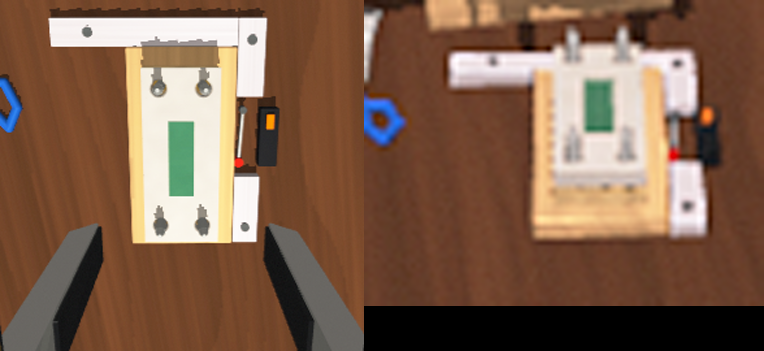

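The cover is threaded with all four posts through it and the base still flush. Now the weight.

arm_command:
  increments:
    - {"gripper": 0.6, "slide": [0.0, -0.05, 0.0], "yaw": 0.0}
    - {"gripper": 0.6, "slide": [0.0, -0.11, 0.0], "yaw": 0.0}
    - {"gripper": 0.6, "slide": [0.0, -0.17, 0.0], "yaw": 0.0}
    - {"gripper": 0.6, "slide": [0.0, -0.23, 0.0], "yaw": 0.0}
    - {"gripper": 0.6, "slide": [-0.003, -0.29, 0.0], "yaw": 0.0}
    - {"gripper": 0.6, "slide": [-0.003, -0.35, -0.02], "yaw": 0.0}
    - {"gripper": 0.6, "slide": [-0.003, -0.373, -0.05], "yaw": 0.0}
    - {"gripper": 0.6, "slide": [-0.003, -0.373, -0.066], "yaw": 0.0}

```text
time_s: 40.83
ee_pos: [0.5644, -0.1158, 0.0982]
eef_rot: [-3.138, -0.0, 1.422]
force: [0.4, 0.4, 0.2]
grip_width: 0.0564
```

arm_command:
  increments:
    - {"gripper": 0.6, "slide": [0.0, 0.0, 0.0], "yaw": 0.0}
    - {"gripper": 0.6, "slide": [0.0, 0.0, 0.0], "yaw": 0.0}

```text
time_s: 41.08
ee_pos: [0.5662, -0.1136, 0.1018]
eef_rot: [3.141, 0.0, 1.426]
force: [0.0, 0.7, -0.4]
grip_width: 0.0563
```

Run:
```python
from h import *
from scipy.optimize import least_squares
w=shot("wrist","w16",up=1.25);o=readout.get_obs();T=o['ee_pos'];print(o['time_s'],T,o['eef_rot'],o['grip_width'])
t=np.linspace(0,6.28,60)
def bb(q,X):
    pts=[[X[0]+.022*np.cos(k),X[1]+.022*np.sin(k),zz] for k in t for zz in (0,.022)]+[[X[0]+.013*np.cos(k),X[1]+.013*np.sin(k),zz] for k in t for zz in(.037,.052)]
    p=proj(q,pts);return np.r_[p.min(0),p.max(0)]
obs=[]
for n,q in (("side",load("d15")),("scene",load("s15")),("wrist",w)):
    u=proj(q,[.566,-.115,.03])[0].astype(int);k=25 if n!="wrist" else 80;x0,y0=np.maximum(u-k,0)
    h=cv2.cvtColor(q["color"][y0:u[1]+k,x0:u[0]+k],cv2.COLOR_RGB2HSV)
    m=((h[...,0]>15)&(h[...,0]<34)&(h[...,1]>110)&(h[...,2]>90)).astype(np.uint8)
    nn,l,st,_=cv2.connectedComponentsWithStats(m);i=1+st[1:,4].argmax();b=st[i]
    B=np.array([b[0]+x0-.5,b[1]+y0-.5,b[0]+b[2]+x0-.5,b[1]+b[3]+y0-.5]);obs.append((q,B))
    r=least_squares(lambda X:bb(q,X)-B,[.566,-.115]);print(n,B,r.x.round(4),r.fun.round(1))
```

```text
41.125 [ 0.56626918 -0.11374777  0.10197763] [3.14014555e+00 1.54548587e-04 1.42621235e+00] 0.056533186893260264
side [302.5 206.5 319.5 230.5] [ 0.5652 -0.1106] [-0.   0.1  0.  -0.1]
scene [285.5 213.5 304.5 237.5] [ 0.5616 -0.1113] [ 0.9  0.2 -0.9 -0.2]
wrist [295.5 164.5 345.5 217.5] [ 0.5661 -0.1125] [ 0.1 -0.8 -0.1  0.7]
```

arm_command:
  increments:
    - {"gripper": 0.6, "slide": [0.0, 0.0015, -0.04], "yaw": 0.0}
    - {"gripper": 0.6, "slide": [0.0, 0.0015, -0.08], "yaw": 0.0}
    - {"gripper": 0.6, "slide": [0.0, 0.0015, -0.1], "yaw": 0.0}
    - {"gripper": 0.6, "slide": [0.0, 0.0015, -0.108], "yaw": 0.0}
    - {"gripper": 0.6, "slide": [0.0, 0.0015, -0.108], "yaw": 0.0}
    - {"gripper": 0.1, "slide": [0.0, 0.0015, -0.108], "yaw": 0.0}
    - {"gripper": 0.1, "slide": [0.0, 0.0015, -0.108], "yaw": 0.0}
    - {"gripper": 0.1, "slide": [0.0, 0.0015, -0.108], "yaw": 0.0}
  grip_force: 40

```text
time_s: 42.12
ee_pos: [0.5659, -0.1132, -0.0066]
eef_rot: [3.141, 0.0, 1.425]
force: [-0.1, -0.2, 0.5]
grip_width: 0.03
```

arm_command:
  increments:
    - {"gripper": 0.1, "slide": [0.0, 0.0, 0.0], "yaw": 0.0}
    - {"gripper": 0.1, "slide": [0.0, 0.0, 0.0], "yaw": 0.0}

```text
time_s: 42.38
ee_pos: [0.5659, -0.1132, -0.0068]
eef_rot: [3.141, 0.0, 1.425]
force: [0.9, 0.9, 2.4]
grip_width: 0.0251
```

arm_command:
  increments:
    - {"gripper": 0.1, "slide": [0.0, 0.0, 0.02], "yaw": 0.0}
    - {"gripper": 0.1, "slide": [0.0, 0.0, 0.06], "yaw": 0.0}
    - {"gripper": 0.1, "slide": [0.0, 0.0, 0.11], "yaw": 0.0}
    - {"gripper": 0.1, "slide": [0.0, 0.0, 0.15], "yaw": 0.0}
    - {"gripper": 0.1, "slide": [0.0, 0.0, 0.15], "yaw": 0.0}

```text
time_s: 43.0
ee_pos: [0.5667, -0.1134, 0.1453]
eef_rot: [3.137, 0.0, 1.425]
force: [-0.3, -0.1, -4.6]
grip_width: 0.0247
```

arm_command:
  increments:
    - {"gripper": 0.1, "slide": [0.0, 0.04, 0.0], "yaw": 0.0}
    - {"gripper": 0.1, "slide": [0.0, 0.1, 0.0], "yaw": 0.0}
    - {"gripper": 0.1, "slide": [0.001, 0.16, 0.0], "yaw": 0.0}
    - {"gripper": 0.1, "slide": [0.002, 0.22, 0.0], "yaw": 0.0}
    - {"gripper": 0.1, "slide": [0.003, 0.28, 0.0], "yaw": 0.0}
    - {"gripper": 0.1, "slide": [0.003, 0.33, 0.0], "yaw": 0.0}
    - {"gripper": 0.1, "slide": [0.003, 0.36, 0.0], "yaw": 0.0}
    - {"gripper": 0.1, "slide": [0.003, 0.3715, 0.0], "yaw": 0.0}

```text
time_s: 44.0
ee_pos: [0.5676, 0.2594, 0.1404]
eef_rot: [-3.139, 0.002, 1.426]
force: [-0.4, -0.1, -4.5]
grip_width: 0.0245
```

arm_command:
  increments:
    - {"gripper": 0.1, "slide": [0.0, 0.0, 0.0], "yaw": 0.0}
    - {"gripper": 0.1, "slide": [0.0, 0.0, -0.02], "yaw": 0.0}
    - {"gripper": 0.1, "slide": [0.0, 0.0, -0.04], "yaw": 0.0}
    - {"gripper": 0.1, "slide": [0.0, 0.0, -0.06], "yaw": 0.0}
    - {"gripper": 0.1, "slide": [0.0, 0.0, -0.08], "yaw": 0.0}
    - {"gripper": 0.1, "slide": [0.0, 0.0, -0.095], "yaw": 0.0}
    - {"gripper": 0.1, "slide": [0.0, 0.0, -0.102], "yaw": 0.0}
    - {"gripper": 0.1, "slide": [0.0, 0.0, -0.102], "yaw": 0.0}

```text
time_s: 45.0
ee_pos: [0.5687, 0.258, 0.0408]
eef_rot: [-3.141, 0.0, 1.424]
force: [-0.1, 0.6, -4.2]
grip_width: 0.0247
```

arm_command:
  increments:
    - {"gripper": 0.1, "slide": [0.0, 0.0, -0.002], "yaw": 0.0}
    - {"gripper": 0.1, "slide": [0.0, 0.0, -0.0035], "yaw": 0.0}
    - {"gripper": 0.1, "slide": [0.0, 0.0, -0.0035], "yaw": 0.0}

```text
time_s: 45.38
ee_pos: [0.5687, 0.2584, 0.0376]
eef_rot: [3.141, -0.0, 1.425]
force: [0.7, 0.5, -3.5]
grip_width: 0.025
```

arm_command:
  increments:
    - {"gripper": 0.1, "slide": [0.0, 0.0, -0.001], "yaw": 0.0}
    - {"gripper": 0.1, "slide": [0.0, 0.0, -0.001], "yaw": 0.0}

```text
time_s: 45.62
ee_pos: [0.5686, 0.2583, 0.0364]
eef_rot: [-3.142, 0.0, 1.425]
force: [0.3, 0.8, -2.6]
grip_width: 0.025
```

arm_command:
  increments:
    - {"gripper": 0.1, "slide": [0.0, 0.0, -0.001], "yaw": 0.0}
    - {"gripper": 0.1, "slide": [0.0, 0.0, -0.001], "yaw": 0.0}

```text
time_s: 45.88
ee_pos: [0.5689, 0.2584, 0.0362]
eef_rot: [3.141, -0.0, 1.425]
force: [-2.5, -2.2, 5.0]
grip_width: 0.0253
```

arm_command:
  increments:
    - {"gripper": 0.45, "slide": [0.0, 0.0, 0.0], "yaw": 0.0}
    - {"gripper": 0.45, "slide": [0.0, 0.0, 0.0], "yaw": 0.0}
    - {"gripper": 0.45, "slide": [0.0, 0.0, 0.0], "yaw": 0.0}
    - {"gripper": 0.45, "slide": [0.0, 0.0, 0.03], "yaw": 0.0}
    - {"gripper": 0.45, "slide": [0.0, 0.0, 0.07], "yaw": 0.0}
    - {"gripper": 0.45, "slide": [0.0, 0.0, 0.12], "yaw": 0.0}
    - {"gripper": 0.45, "slide": [0.0, 0.0, 0.15], "yaw": 0.0}
    - {"gripper": 0.45, "slide": [0.0, 0.0, 0.15], "yaw": 0.0}

```text
time_s: 46.88
ee_pos: [0.5695, 0.2587, 0.1879]
eef_rot: [3.138, -0.002, 1.425]
force: [0.2, 0.3, 0.1]
grip_width: 0.0425
```

Run:
```python
from h import *
w=shot("wrist","w17");s=shot("side","d17");c=shot("scene","s17")
o=readout.get_obs();print(o['time_s'],o['ee_pos'],o['force'])
a=cv2.resize(w["color"][60:330,180:460,::-1],None,fx=1.4,fy=1.4,interpolation=cv2.INTER_CUBIC)
b=cv2.resize(s["color"][100:175,240:325,::-1],None,fx=4.6,fy=4.6,interpolation=cv2.INTER_CUBIC)
d=cv2.resize(c["color"][120:200,330:440,::-1],None,fx=2.7,fy=2.7,interpolation=cv2.INTER_CUBIC)
f=np.zeros((600,a.shape[1]+b.shape[1],3),np.uint8);f[:a.shape[0],:a.shape[1]]=a;f[:b.shape[0],a.shape[1]:]=b;f[380:380+d.shape[0],:d.shape[1]]=d
cv2.imwrite("pics/fin.png",f);print(f.shape)
```

```text
47.025 [0.5682151  0.25816432 0.18394304] [-0.50234902 -0.04916883 -0.13421046]
(600, 783, 3)
```

View pics/fin.png

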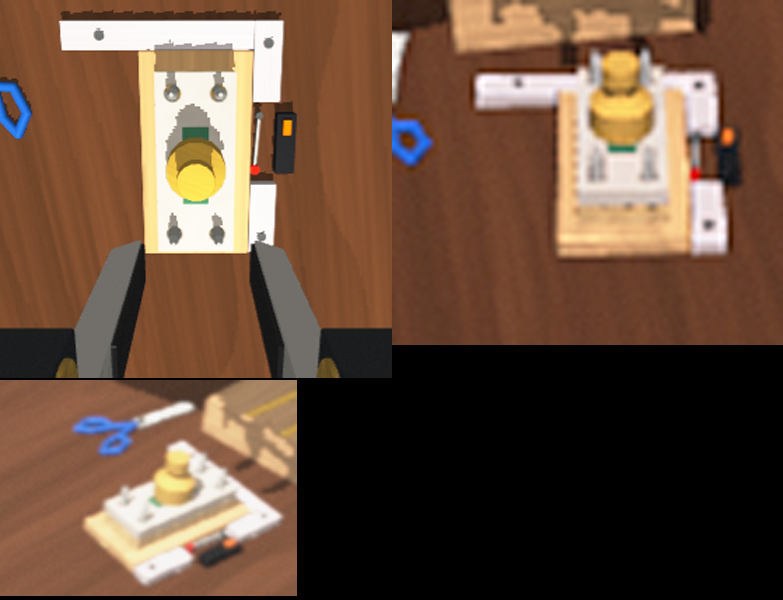

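The weight stands upright in the middle of the cover and the base is flush. Before handing in, I'll check numerically that no further board was hidden behind the arm.

Run:
```python
from h import *
for n in ("d17","s17","side7","scene0"):
    c=load(n);h=cv2.cvtColor(c["color"],cv2.COLOR_RGB2HSV)
    m=((h[...,0]>24)&(h[...,0]<34)&(h[...,1]>130)&(h[...,2]>170)).astype(np.uint8);m=cv2.morphologyEx(m,cv2.MORPH_CLOSE,np.ones((5,5)))
    k,l,st,ce=cv2.connectedComponentsWithStats(m)
    print(n,[(pt(c,ce[i],.008)[:2].round(2).tolist(),int(st[i,4])) for i in range(1,k) if st[i,4]>25])
```

```text
d17 []
s17 []
side7 [([0.69, -0.07], 311), ([0.53, -0.42], 711)]
scene0 []
```

```bash
python3 -c "
from station import job
print(job.hand_in())"
```

```text
the job is handed in; nothing more can be done
None
```

The job is done and handed in at about 47 s of the 210 s. No verdict was reported, so the result below rests on my own checks.

**What I did**
- I pushed the press base flush into the fence corner with two-finger pushes along both directions; it stopped firmly against each fence.
- I lowered the two boards that were there over the posts: board4 (yellow and green) first, then board1 (yellow). The white cover went on top and the brass weight stands in the middle of it.

**Last checks**
- **Base:** the pictures show it along both fences with the lever roller pushed in. The stopping points were within about 1 mm of the expected flush position; I did not read the lever angle itself.
- **Stack:** board1's stripes and the cover appear centred and square, and all four posts come through the cover. I judged flatness from the pictures and the heights at release.
- **Weight:** it is upright in the middle of the cover. The robot is clear, with near-zero tool force.
- **Other things on the table:** they looked undisturbed in the views taken, but I did not measure them again at the end.

**What disagreed or went wrong**
- The real fingertips sit about 34 mm above the reported TCP position. My first push therefore hit a post and turned the base the wrong way. I measured the offset by touching the table and pushed again.
- That table touch briefly pressed with 44 N using the shut fingers. The 40 N limit is stated for the arm and gripper body.
- My automatic colour check for hidden boards worked only in the side view, which showed no board left on the table. The scene view I checked by eye, in the first picture only.

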